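# Unload the angle vise blocked by a stapler

## Robot

A 6-joint arm with a two-finger parallel gripper is mounted at the origin on a cart in front of the work surface, level with it; the furniture and walls round the work are solid. World frame = base frame: x ahead of the robot, y to its left, z up, the work surface at z = 0. Lengths are in m, angles in rad, forces in N, time in s.
With the tool pointing down it reaches from about 0.4 to 0.825 m from the base axis. Payload 7 kg.
Tool frame: the origin (TCP) lies between the finger pads; the fingertips stand 11 mm ahead of it and the grasp point (between the pads) lies 8 mm behind it; x points along the fingers, z is the direction in which the jaws open and shut, and the axes are right-handed (so a half turn about x gives the same grasp; the last joint's range is limited). The gripper opens to 88 mm and grips with 3 to 60 N. Pads are 19 mm wide; open, the fingers measure 130 mm over their backs; the gripper's body (78 mm by 193 mm) begins 47 mm behind the grasp point.
Start: joints at [-0.828, 0.359, 0.012, 0, -1.224, -0.288], TCP at [0.296, -0.606, 0.238] pointing down, gripper open.
Joint ranges: [-3.07, 3.07], [-1.43, 2.12], [-1.02, 1.25], [-3.03, 1.67], [-3.05, -0], [-3.03, 3.03]. Speed limits (rad/s): [2.39, 2.39, 3.01, 3.14, 3.14, 3.14].

## Interface

Orientations are given as [roll, pitch, yaw] about the fixed x, y, z axes, in that order (R = Rz(yaw) Ry(pitch) Rx(roll)).
In Python, from station import arm gives the robot as it stands.
- The arm moves only by the tool jog_arm, never from a script. Its argument "motion" is a list of rows, each an object of numbers: "dx", "dy", "dz": the shift along the tool's x, y, z in m; "twist": the turn about the tool's x in degrees. In form: [{"dx": .., "dy": .., "dz": .., "twist": ..}, ...]. A call has 1 to 20 rows; each row is the pose to reach, as a shift and turn from the pose commanded when the call began, along the tool's axes at that moment; what a row does not reach only later rows make up. A row lasts 1/12 s, in which the tool goes at most 41.7 mm and 7.16 degrees, less where a joint would pass 70% of its speed; a pose out of reach is approached as far as the arm can. A call with a gripper value outside its range is refused whole. "gripper" is the finger opening in m, from 0 to 0.0876, set as the call begins (left out, the last holds). The fingers move at their own pace and stop on an object; "newtons" is the grip in N (left out, the last holds). Time passes only in rows, so rows that repeat a pose let the fingers close. It gives the time, the measured TCP pose, the force and the opening at its end, in the units of the state.
- arm.get_state(): the state, without advancing time (a new reading comes with each control period).
- arm.grab_frame(name): name is "side" or "top"; returns the picture (400x640x3 uint8, red, green, blue); there is no depth.
- arm.camera_model(name): a dict with "camera_matrix" (3x3 intrinsics, pixels), "eye" and "attitude" of the camera in the world. Camera axes: x right, y down, z forward; pixel columns grow to the right and rows downward; lengths in m; the calibration is good to about 2 mm. A picture is of the moment at which its call begins. camera_model takes no time and is no camera call.
- arm.job_done(): hands the job in, once; it reports no verdict.
The state is a dict: "t": time; "q": joint angles; "qd": joint speeds; "joint_efforts": joint torques, N m; "eef_pos": TCP position; "ee_rot": TCP orientation; "force": force on the tool from outside, world axes, zero at the start; "moment": the same for the moment, N m; "width": finger opening in m.
Only numpy, scipy, OpenCV 4.12 (cv2) and the standard library are available. Lean on these libraries where they do the work, as an engineer would, in place of code of your own. Each camera call takes 0.05 s, during which the arm holds its last target.

## Task

Unload the small angle vise on the desk: first take away the stapler that stands behind its sliding jaw and set it upright in the middle of the purple notebook, then slide the jaw well back by its red knob so that the drilled aluminium block is free. Lift the leaning block out, stand it upright on its grooved end in the middle of the blue tray, and finally push the empty vise's jaw fully home again. Leave the other things on the desk where they are.

Things in the scene. Friction and masses are not known exactly. Their poses are not given: they have to be found in the camera images.
- vise_nest (a point): Foot of the nest in which the block sits: mid-width on top of the vise's bed, 20 mm above the desk. x points along the jaw's slide in the opening direction, away from the robot; y to the left; z up. From here the fixed jaw's face leans 25 degrees from vertical towards -x, 34 mm long up the slope; with a 20 mm ledge it makes a square corner where the block rests by its own weight, jaw open or not.
- vise: Grey angle vise fixed to the desk, 230 long along its x and 110 wide; origin on the desk, 20 mm straight under vise_nest, same axes. The fixed leaning jaw (90 wide) is on the robot side; the sliding jaw with the red knob behind it; at x = 155 to 167 mm a low fixed end stop, 13 mm over the bed.
- jaw (a joint): Travel in m of the vise's sliding jaw behind the block: 0 fully home, 0.04 fully open; slides level along the vise's +x, about 2.5 N friction, stays where left. Its leaning face (33 mm up the slope) has a tongue in the block's groove: the block is free once it is open by 10 mm. Its low carriage (66 wide, top 16 mm over the bed) ends 107 mm behind the nest point at 0; the stapler blocks it.
- jaw_knob (a point): The red upright round knob on the carriage, 20 mm in diameter above a 26 mm foot collar 5 mm high, standing from 16 to 52 mm over the bed, 72 mm behind the nest point at joint 0; this point is on its axis 38 mm over the bed (58 mm over the desk), at gripping height. Moves with the jaw.
- block_center (a point): Centre of the aluminium block: 24 mm thick (own x), 100 wide (own y), 86 high (own z, up the slope), 0.25 to 0.5 kg. It starts leaning 25 degrees, top towards the vise's -x. Its upper 50 mm stand clear of the jaws, to pinch across the thickness with the tool leaning alike. A cross groove 16 wide, 7 deep runs along one broad face 9 mm from the lower end, the end to stand on.
- stapler_center (a point): Centre, 24 mm above its underside, of a red and black stapler 138 long (own x), 40 wide (y), 48 high, 0.21 kg. It starts standing across the vise's bed behind the carriage. Its rigid upper arm is 22 mm wide (y), 18 to 45 mm above the underside, to pinch across that width; the base is 40 wide and 7 high.
- notebook_top (a point): Centre of the top of the purple spiral notebook, 148 (its own x) by 104 (its own y) mm, fixed on the desk, top 11 mm over the desk. x along its length. It lies to the left or the right of the vise.
- tray_floor (a point): Centre of the inner floor of the shallow blue tray fixed on the desk, 150 (its own x) by 165 (its own y) mm outside, 4 mm walls 20 mm high, floor 5 mm over the desk. It lies on the other side of the vise from the notebook.
- stapler: The same stapler; origin at the centre of its underside.
- block: The same aluminium block; origin at the centre of its lower end.
- mug: Dark and white mug, 82 x 111 x 97 mm, a bystander; origin under its centre.
- tape_roll: Roll of masking tape, 103 x 99 x 24 mm, a bystander; origin under its centre.
- smartphone: Plain phone lying flat, 146 x 71 x 8 mm, a bystander; origin under its centre.
- eraser: Blue and white eraser, 46 x 23 x 13 mm, a bystander; origin under its centre.
- usb_stick: Orange memory stick, 55 x 18 x 8 mm, a bystander; origin under its centre.
Mind the look-alikes: they are no part of the job. Of the things that look like the stapler, the larger one is meant.

How it is judged:
On the way, in this order (a step that is already met when the one before it is completed fails the run):
1. the stapler stands upright on the notebook, let go, with the block still in the vise (horizontal distance between stapler_center and notebook_top below 0.045 m and angle between stapler_center's own z axis and vertical below 0.15 rad and height (world z) of stapler_center below 0.045 m and contact force between the fingers and stapler below 0.1 N and distance between block_center and vise_nest below 0.052 m), for 0.2 s.
2. the jaw is open by more than 20 mm with the block still in its nest (value of joint jaw above 0.02 m and distance between block_center and vise_nest below 0.052 m), for 0.1 s.
3. the block is lifted clear of the vise (height (world z) of block_center above 0.11 m), for 0.1 s.
4. the block stands upright in the tray, let go (horizontal distance between block_center and tray_floor below 0.04 m and angle between block_center's own z axis and vertical below 0.12 rad and height (world z) of block_center below 0.056 m and contact force between the fingers and block below 0.1 N), for 0.2 s.
5. the jaw is fully home again (value of joint jaw below 0.004 m), for 0.2 s.
At the end, for the whole second after the job is handed in: The stapler stands upright (0.15 rad) on the notebook within 45 mm of its centre; the block stands upright (0.12 rad) on its grooved end on the tray floor within 40 mm of its centre; the jaw is within 4 mm of home; both things are released and at rest (all of step 4 and horizontal distance between stapler_center and notebook_top below 0.045 m and angle between stapler_center's own z axis and vertical below 0.15 rad and height (world z) of stapler_center below 0.045 m and contact force between the fingers and stapler below 0.1 N and linear speed of each of block, stapler below 0.02 m/s and value of joint jaw below 0.004 m); the robot touches nothing.
It fails at once if the mug is shifted by more than 30 mm (distance of mug from where it was at the start of the episode above 0.03 m).
It fails at once if the tape roll is shifted by more than 30 mm (distance of tape_roll from where it was at the start of the episode above 0.03 m).
It fails at once if the smartphone is shifted by more than 30 mm (distance of smartphone from where it was at the start of the episode above 0.03 m).
It fails at once if the eraser is shifted by more than 30 mm (distance of eraser from where it was at the start of the episode above 0.03 m).
It fails at once if the usb stick is shifted by more than 30 mm (distance of usb_stick from where it was at the start of the episode above 0.03 m).
It also fails if it takes over 69 s, if anything falls off the work surface, if the arm or the gripper's body presses on something with over 40 N, if the wrist force passes 120 N, or if a joint passes its speed limit or range.

## Working session

There is one attempt and no reset: what is moved stays moved. The work goes in short steps, Python scripts to look and compute and a tool call to move; the robot and the scene stay as the last step left them, time stands still between calls to the robot, and variables do not carry over. Pictures are saved under pics/ and viewed, and the job is handed in when it is done.

Besides the shell and the picture viewer there is one more tool, called after "Emit:" by a JSON object that holds its "fn" and its "kwargs", one argument or row to a line. jog_arm: Moves the arm, as the interface text tells. Its arguments: {"type":"object","properties":{"motion":{"type":"array"},"gripper":{"type":"number"},"newtons":{"type":"number"}},"required":["motion"]}

```bash
mkdir -p pics; ls
python3 - <<'E'
from station import arm
import cv2
print(arm.get_state())
for n in ("side","top"):
    f=arm.grab_frame(n); cv2.imwrite(f"pics/{n}0.png",f[:,:,::-1]); print(n,arm.camera_model(n))
E
```

```text
pics
{'t': 0.0, 'q': array([-8.27914485e-01,  3.59378443e-01,  1.10681803e-02, -3.56117814e-04,
       -1.22409909e+00, -2.88115870e-01]), 'qd': array([ 1.40294433e-04,  1.88335677e-03, -5.97757888e-05, -1.52642578e-03,
        7.49575974e-04, -1.16083382e-03]), 'joint_efforts': array([-1.24684384e-04, -5.82724643e+01,  2.93055296e+01,  6.99744165e+00,
        6.64417574e-03, -1.48662589e-04]), 'eef_pos': array([ 0.29627827, -0.60597956,  0.23663111]), 'ee_rot': array([0.0835032 , 1.56914892, 2.10894422]), 'force': array([ 0.49984356,  0.55055205, -0.01753083]), 'moment': array([0.00229718, 0.06028467, 0.00011519]), 'width': 0.0875080820534011}
side {'camera_matrix': array([[392.81777535,   0.        , 314.92814144],
       [  0.        , 392.81777535, 195.26825896],
       [  0.        ,   0.        ,   1.        ]]), 'eye': array([0.29884045, 0.93934135, 0.78373903]), 'attitude': array([-2.19736566, -0.01583484, -2.80140902])}
top {'camera_matrix': array([[383.64196653,   0.        , 321.5478195 ],
       [  0.        , 383.64196653, 197.91636865],
       [  0.        ,   0.        ,   1.        ]]), 'eye': array([0.42460999, 0.02843792, 1.14757047]), 'attitude': array([-3.00083195, -0.00584412, -1.55811409])}
```

View pics/side0.png

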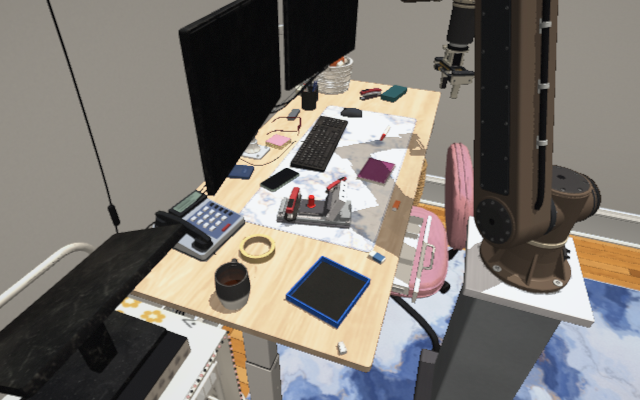

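View pics/top0.png

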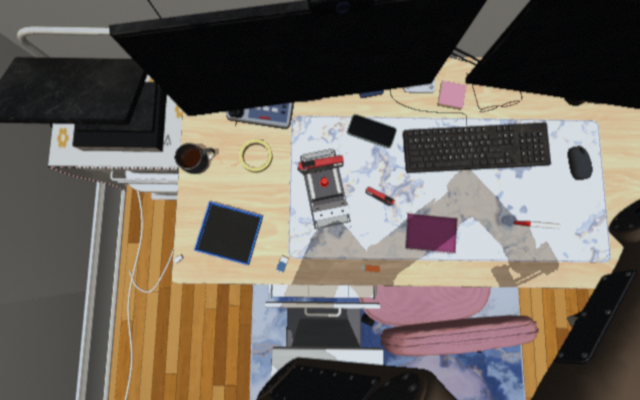

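The top view shows the vise around (325,195), the notebook at (431,232), the tray at (229,232) and the stapler across the vise at (322,160). A look-alike stapler sits at (380,196). I'll enlarge crops next.

```bash
cat > h.py <<'E'
import numpy as np, cv2
from scipy.spatial.transform import Rotation as R
from station import arm
def cam(n):
    m=arm.camera_model(n); return np.array(m['camera_matrix']),np.array(m['eye']),R.from_euler('xyz',m['attitude']).as_matrix()
def ray(n,u,v,z):
    K,e,A=cam(n); d=A@np.linalg.inv(K)@np.array([u,v,1.]); return e+d*(z-e[2])/d[2]
def proj(n,P):
    K,e,A=cam(n); c=(np.atleast_2d(P)-e)@A; p=c@K.T; return p[:,:2]/p[:,2:]
def crop(img,x0,y0,w,h,s,out):
    c=img[y0:y0+h,x0:x0+w]; cv2.imwrite(out,cv2.resize(c,None,fx=s,fy=s,interpolation=cv2.INTER_CUBIC))
E
python3 - <<'E'
from h import *
t=cv2.imread('pics/top0.png'); s=cv2.imread('pics/side0.png')
crop(t,285,140,90,95,6,'pics/t_vise.png')
crop(t,190,195,100,75,6,'pics/t_tray.png')
crop(t,365,180,100,80,6,'pics/t_note.png')
crop(s,265,165,100,70,8,'pics/s_vise.png')
E
```

```text
(no output)
```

View pics/t_vise.png

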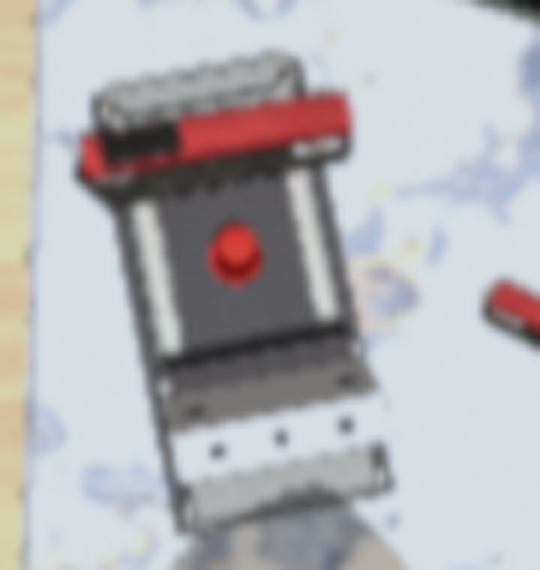

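View pics/t_tray.png

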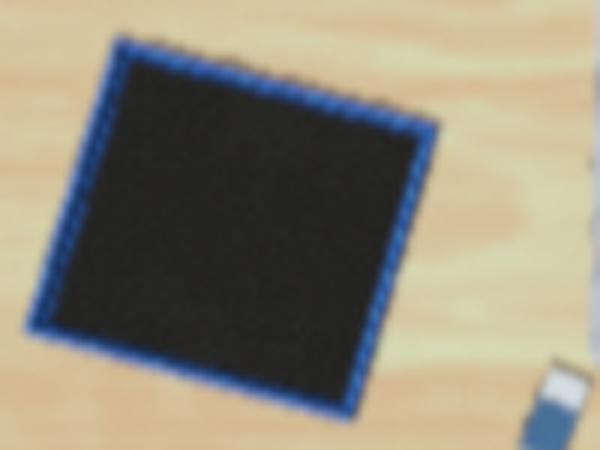

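View pics/t_note.png

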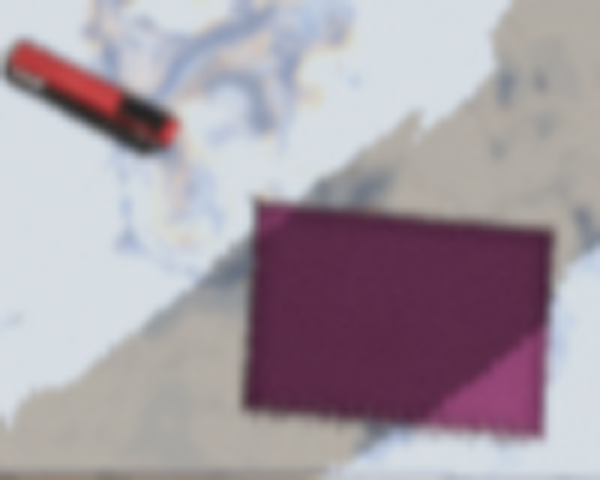

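View pics/s_vise.png

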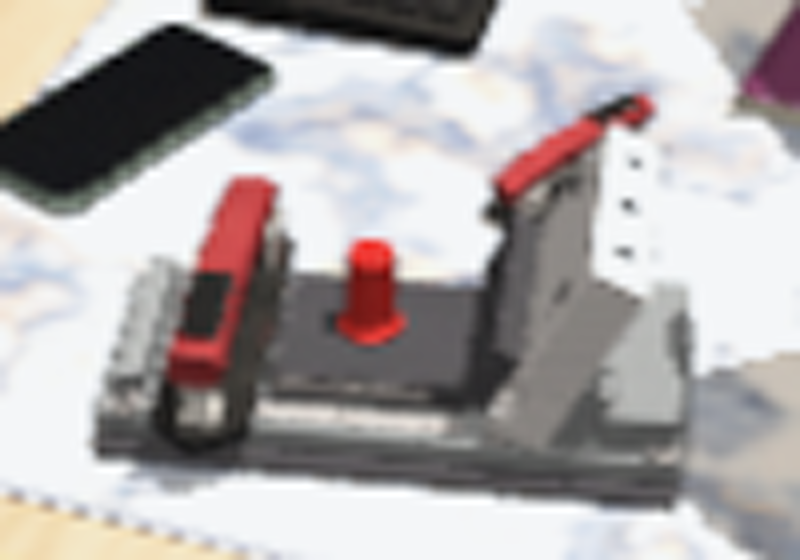

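```bash
cat >> h.py <<'E'
def fitpose(obs,p0,zoff=0):
    # obs: list of (cam,u,v,local xyz); fit x,y,yaw
    from scipy.optimize import least_squares
    def w(p,L): 
        c,s=np.cos(p[2]),np.sin(p[2]); L=np.array(L); return np.array([p[0]+c*L[0]-s*L[1],p[1]+s*L[0]+c*L[1],L[2]])
    f=lambda p: np.concatenate([proj(o[0],w(p,o[3]))[0]-o[1:3] for o in obs])
    r=least_squares(f,p0,loss='soft_l1'); return r.x, f(r.x).reshape(-1,2)
E
python3 - <<'E'
from h import *
np.set_printoptions(precision=4,suppress=True)
T=lambda x0,y0,s:(lambda n,u,v,L:(n,x0+u/s-.5+.5/s,y0+v/s-.5+.5/s,L))
t=T(285,140,6); s=T(265,165,8)
obs=[t('top',237,238,(.072,0,.072)),t('top',170,437,(-.0146,.05,.108)),t('top',180,488,(-.0363,.05,.098)),
 t('top',390,450,(-.0363,-.05,.098)),t('top',378,400,(-.0146,-.05,.108)),
 s('side',372,247,(.072,0,.072))]
p,r=fitpose(obs,[.45,.03,.19]); print(p,np.degrees(p[2])); print(r)
t=T(190,195,6); 
o=[t('top',118,38,(.075,.0825,.02)),t('top',438,125,(.075,-.0825,.02)),t('top',352,417,(-.075,-.0825,.02)),t('top',30,330,(-.075,.0825,.02))]
for o_,d in ((o,'tray'),):
    print(d,*fitpose(o_,[.35,.3,-.2]))
t=T(365,180,6)
o=[t('top',258,203,(.074,.052,.011)),t('top',553,230,(.074,-.052,.011)),t('top',543,435,(-.074,-.052,.011)),t('top',247,408,(-.074,.052,.011))]
o2=[a[:3]+((b[1]*1.,b[0]*1.,.011),) for a,b in zip(o,[(.074,.052),(-.074,.052),(-.074,-.052),(.074,-.052)])]
print('note',*fitpose(o2,[.35,-.2,0]))
E
```

```text
[0.5555 0.0023 0.1938] 11.101193846177877
[[ 0.4719  1.6454]
 [-0.4827  0.0761]
 [-0.6844 -0.2932]
 [ 0.1333 -0.4857]
 [ 0.9096 -0.3022]
 [ 0.0306  0.512 ]]
tray [ 0.4793  0.2945 -0.2477] [[ 0.0477 -0.4142]
 [ 0.3064 -0.5875]
 [ 0.208   0.6389]
 [-0.6401  0.3226]]
note [ 0.4864 -0.3022 -0.0785] [[-0.1915 -0.4931]
 [ 0.2279 -0.4565]
 [ 0.4242  0.5186]
 [-0.468   0.391 ]]
```

Run:
```python
from h import *
np.set_printoptions(precision=4,suppress=True)
p=[.5555,.0023,.1938]
c,s=np.cos(p[2]),np.sin(p[2])
W=lambda L:np.array([p[0]+c*L[0]-s*L[1],p[1]+s*L[0]+c*L[1],L[2]])
inv=lambda P:np.array([c*(P[0]-p[0])+s*(P[1]-p[1]),-s*(P[0]-p[0])+c*(P[1]-p[1]),P[2]])
def px(x0,y0,sc,u,v): return x0+u/sc-.5+.5/sc,y0+v/sc-.5+.5/sc
for n,a,uv,z in [('top',(285,140,6),(90,158),.06),('top',(285,140,6),(348,112),.06),('top',(285,140,6),(237,243),.072)]:
    P=ray(n,*px(*a,*uv),z); print(n,P,inv(P))
def box(img,n,x0,y0,sc,xs,ys,zs,col):
    from itertools import product
    V=[(x,y,z) for x in xs for y in ys for z in zs]
    q=proj(n,[W(v) for v in V]); q=((q-[x0,y0]+.5)*sc).astype(int)
    for i in range(8):
        for j in (1,2,4):
            if not i&j: cv2.line(img,tuple(map(int,q[i])),tuple(map(int,q[i|j])),col,1)
for n,f,a in (('top','t_vise',(285,140,6)),('side','s_vise',(265,165,8))):
    im=cv2.imread(f'pics/{f}.png')
    box(im,n,*a,(.155,.167),(-.045,.045),(.02,.033),(0,255,0))
    box(im,n,*a,(.107,.06),(-.033,.033),(.02,.036),(255,0,0))
    box(im,n,*a,(.062,.082),(-.01,.01),(.041,.072),(255,255,0))
    box(im,n,*a,(.111,.151),(-.069,.069),(.02,.027),(0,255,255))
    box(im,n,*a,(.12,.142),(-.069,.069),(.038,.065),(255,0,255))
    box(im,n,*a,(-.055,.17),(-.055,.055),(0,.02),(0,128,255))
    cv2.imwrite(f'pics/{f}_ov.png',im)
```

```text
top [0.6715 0.0888 0.06  ] [0.1305 0.0626 0.06  ]
top [ 0.6961 -0.0356  0.06  ] [ 0.1306 -0.0643  0.06  ]
top [0.6285 0.0175 0.072 ] [0.0746 0.0009 0.072 ]
```

View pics/t_vise_ov.png

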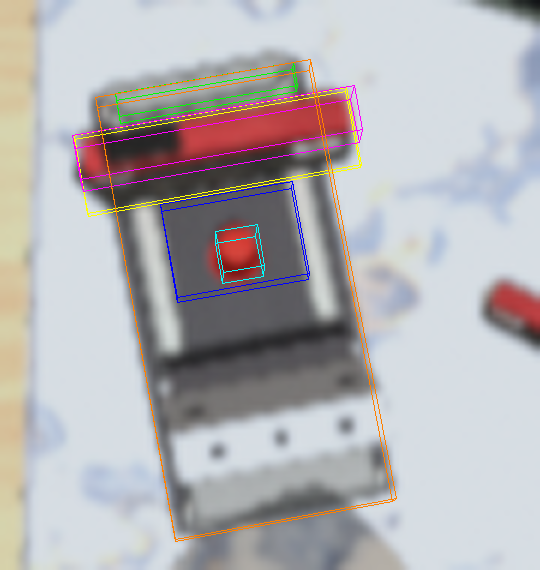

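View pics/s_vise_ov.png

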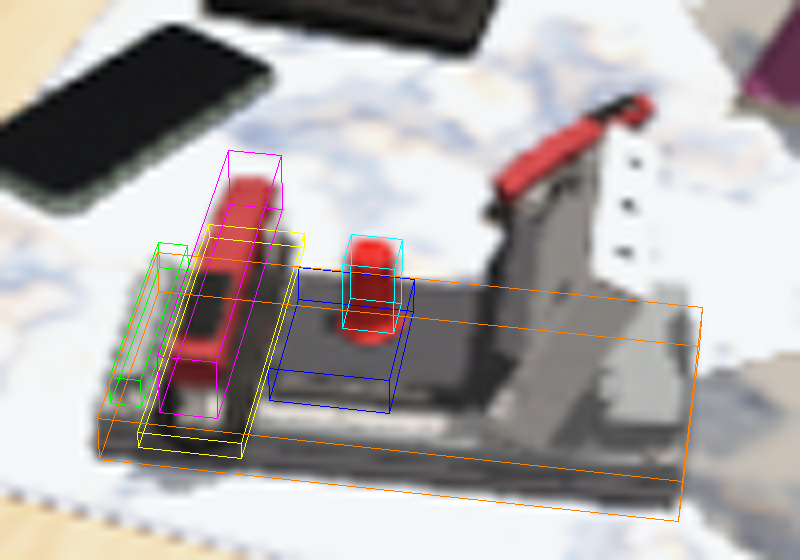

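```bash
cat >> h.py <<'E'
def tri(a,b):
    # a,b = (cam,u,v)
    M=[];r=[]
    o=[]
    for n,u,v in (a,b):
        K,e,A=cam(n); d=A@np.linalg.inv(K)@np.array([u,v,1.]); d/=np.linalg.norm(d); Q=np.eye(3)-np.outer(d,d); M.append(Q); r.append(Q@e)
    P=np.linalg.lstsq(np.vstack(M),np.concatenate(r),rcond=None)[0]
    return P,[np.linalg.norm(q@P-s) for q,s in zip(M,r)]
E
python3 - <<'E'
from h import *
print(tri(('side',210,190),('top',190,115)),tri(('side',279,97),('top',455,55)),tri(('side',183,10),('top',115,28)))
print(arm.get_state()['ee_rot'])
print(R.from_euler('xyz',arm.get_state()['ee_rot']).as_matrix())
E
```

```text
(array([0.7459773 , 0.34000203, 0.27584528]), [np.float64(0.004105686083422479), np.float64(0.004105686083422959)]) (array([ 0.89503352, -0.30976337,  0.24041717]), [np.float64(0.02477613274792011), np.float64(0.024776132747919233)]) (array([0.74430475, 0.32835348, 0.63961807]), [np.float64(0.007116617479279239), np.float64(0.007116617479281201)])
[0.08732594 1.56929849 2.11281928]
[[-7.72687206e-04 -8.98394087e-01 -4.39189558e-01]
 [ 1.28314394e-03 -4.39190218e-01  8.98393180e-01]
 [-9.99998878e-01  1.30633496e-04  1.49212559e-03]]
```

```bash
cat >> h.py <<'E'
def go(x,y,z,ang=None):
    """world target, ang = wanted world angle (deg) of tool z (opening dir), mod 180 picks smallest twist"""
    s=arm.get_state(); M=R.from_euler('xyz',s['ee_rot']).as_matrix()
    d=M.T@(np.array([x,y,z])-s['eef_pos'])
    a=np.degrees(np.arctan2(M[1,2],M[0,2]))
    tw=0 if ang is None else a-ang
    print('t',round(float(s['t']),2),'pos',np.round(s['eef_pos'],4),'ang',round(a,2),'tilt',np.round(M[2],4),'w',round(float(s['width']),4),'F',np.round(s['force'],2),'q6',round(float(s['q'][5]),2))
    print('dx %.4f dy %.4f dz %.4f twist %.2f'%(*d,tw),'rows>=',np.linalg.norm(d)/.0417,abs(tw)/7.16)
E
python3 - <<'E'
from h import *
go(.684,.027,.22,191.1-360)
go(.684,.027,.22,191.1)
E
```

```text
t 0.1 pos [ 0.2963 -0.606   0.2367] ang 116.05 tilt [-1.0e+00  1.0e-04  1.5e-03] w 0.0878 F [ 0.46 -0.36 -0.72] q6 -0.29
dx 0.0172 dy -0.6263 dz 0.3984 twist 284.95 rows>= 17.80544605350888 39.79779530305881
t 0.1 pos [ 0.2963 -0.606   0.2367] ang 116.05 tilt [-1.0e+00  1.0e-04  1.5e-03] w 0.0878 F [ 0.46 -0.36 -0.72] q6 -0.29
dx 0.0172 dy -0.6263 dz 0.3984 twist -75.05 rows>= 17.80544605350888 10.481534305879732
```

Emit:
{"fn": "jog_arm", "kwargs": {
  "motion": [
    {"dx": 0.0,"dy": -0.3,"dz": 0.19,"twist": -40},
    {"dx": 0.0,"dy": -0.3,"dz": 0.19,"twist": -40},
    {"dx": 0.0,"dy": -0.3,"dz": 0.19,"twist": -40},
    {"dx": 0.0,"dy": -0.3,"dz": 0.19,"twist": -40},
    {"dx": 0.0,"dy": -0.3,"dz": 0.19,"twist": -40},
    {"dx": 0.0,"dy": -0.3,"dz": 0.19,"twist": -40},
    {"dx": 0.0,"dy": -0.3,"dz": 0.19,"twist": -40},
    {"dx": 0.0,"dy": -0.3,"dz": 0.19,"twist": -40},
    {"dx": 0.0,"dy": -0.3,"dz": 0.19,"twist": -40},
    {"dx": 0.017,"dy": -0.626,"dz": 0.398,"twist": -75},
    {"dx": 0.017,"dy": -0.626,"dz": 0.398,"twist": -75},
    {"dx": 0.017,"dy": -0.626,"dz": 0.398,"twist": -75},
    {"dx": 0.017,"dy": -0.626,"dz": 0.398,"twist": -75},
    {"dx": 0.017,"dy": -0.626,"dz": 0.398,"twist": -75},
    {"dx": 0.017,"dy": -0.626,"dz": 0.398,"twist": -75},
    {"dx": 0.017,"dy": -0.626,"dz": 0.398,"twist": -75},
    {"dx": 0.017,"dy": -0.626,"dz": 0.398,"twist": -75},
    {"dx": 0.017,"dy": -0.626,"dz": 0.398,"twist": -75},
    {"dx": 0.017,"dy": -0.626,"dz": 0.398,"twist": -75},
    {"dx": 0.017,"dy": -0.626,"dz": 0.398,"twist": -75}
  ],
  "gripper": 0.045,
  "newtons": 20
}}

```text
t: 1.77
eef_pos: [0.685, 0.0295, 0.2186]
ee_rot: [-0.024, 1.569, -2.969]
force: [-0.8, 0.8, 0.5]
width: 0.0451
```

Run:
```python
from h import *
t=arm.grab_frame('top')[:,:,::-1]; s=arm.grab_frame('side')[:,:,::-1]
cv2.imwrite('pics/a_top.png',t); cv2.imwrite('pics/a_side.png',s)
cv2.imwrite('pics/a.png',np.vstack([cv2.resize(t[60:300,180:500],None,fx=2,fy=2)[:300*2],]))
crop(s,200,60,260,200,3,'pics/a2.png')
go(.684,.027,.056,191.1)
```

```text
t 1.87 pos [0.6837 0.0268 0.2195] ang -168.88 tilt [-1.0e+00  1.0e-04  1.8e-03] w 0.0448 F [ 0.08 -0.87 -0.89] q6 -0.13
dx 0.1635 dy -0.0002 dz -0.0006 twist -359.98 rows>= 3.921247368879455 50.27638849788046
```

View pics/a.png

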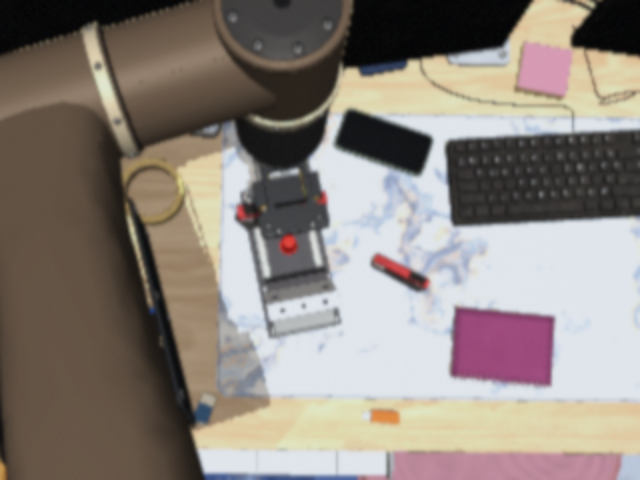

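View pics/a2.png

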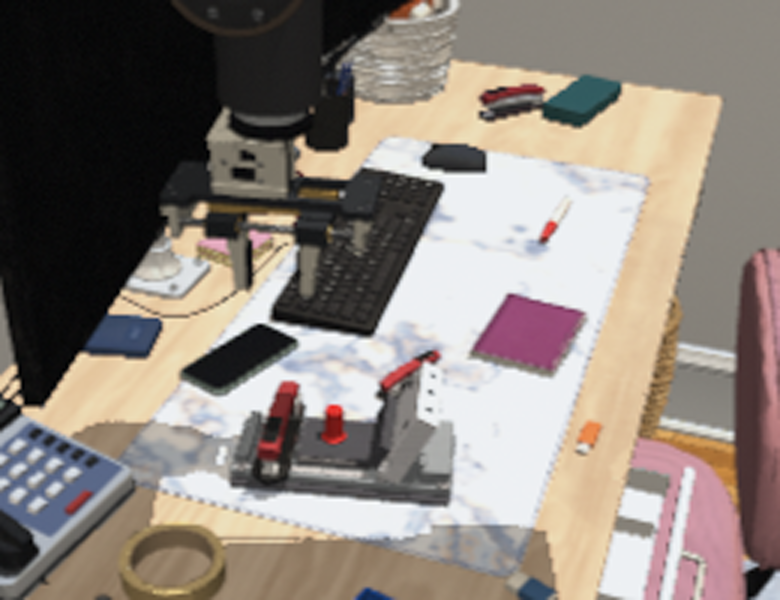

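Emit:
{"fn": "jog_arm", "kwargs": {
  "motion": [
    {"dx": 0.04},
    {"dx": 0.08},
    {"dx": 0.11},
    {"dx": 0.14},
    {"dx": 0.155},
    {"dx": 0.163},
    {"dx": 0.163}
  ],
  "gripper": 0.039
}}

```text
invalid input
```

Run:
```python
from h import *
s=arm.grab_frame('side')[:,:,::-1]
crop(s,240,110,130,110,6,'pics/b2.png')
go(.684,.027,.056,191.1-360)
```

```text
t 1.92 pos [0.6836 0.0259 0.22  ] ang -168.93 tilt [-1.0e+00  1.0e-04  1.2e-03] w 0.045 F [-0.13 -0.57 -0.16] q6 -0.13
dx 0.1640 dy -0.0010 dz -0.0008 twist -0.03 rows>= 3.933600330460971 0.004668850125111436
```

View pics/b2.png

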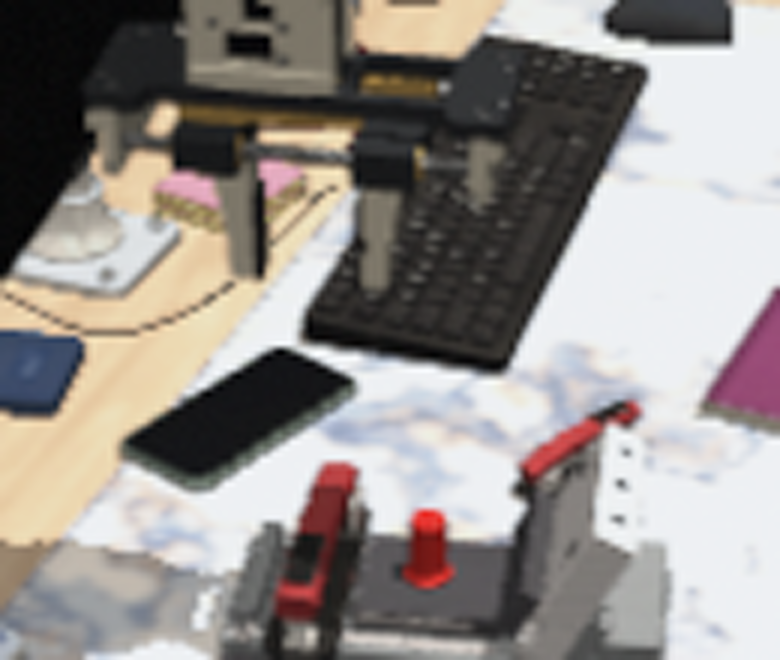

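The call was refused and the arm is still above the stapler, because each row needs all its keys. I'll retry with them.

Emit:
{"fn": "jog_arm", "kwargs": {
  "motion": [
    {"dx": 0.04,"dy": 0,"dz": 0,"twist": 0},
    {"dx": 0.08,"dy": 0,"dz": 0,"twist": 0},
    {"dx": 0.11,"dy": 0,"dz": 0,"twist": 0},
    {"dx": 0.14,"dy": 0,"dz": 0,"twist": 0},
    {"dx": 0.155,"dy": 0,"dz": 0,"twist": 0},
    {"dx": 0.163,"dy": 0,"dz": 0,"twist": 0},
    {"dx": 0.163,"dy": 0,"dz": 0,"twist": 0}
  ],
  "gripper": 0.039,
  "newtons": 20
}}

```text
t: 2.5
eef_pos: [0.6827, 0.0247, 0.056]
ee_rot: [0.069, 1.568, -2.881]
force: [0.4, -0.2, -0.2]
width: 0.0389
```

Run:
```python
from h import *
s=arm.grab_frame('side')[:,:,::-1]
crop(s,240,110,130,110,6,'pics/b3.png')
go(.684,.027,.056,191.1-360)
```

```text
t 2.55 pos [0.6838 0.0252 0.0577] ang -168.99 tilt [-1.e+00  3.e-04  6.e-04] w 0.039 F [0.05 0.64 0.41] q6 -0.13
dx 0.0017 dy -0.0017 dz -0.0006 twist -0.09 rows>= 0.05975385843578152 0.012475919144497073
```

View pics/b3.png

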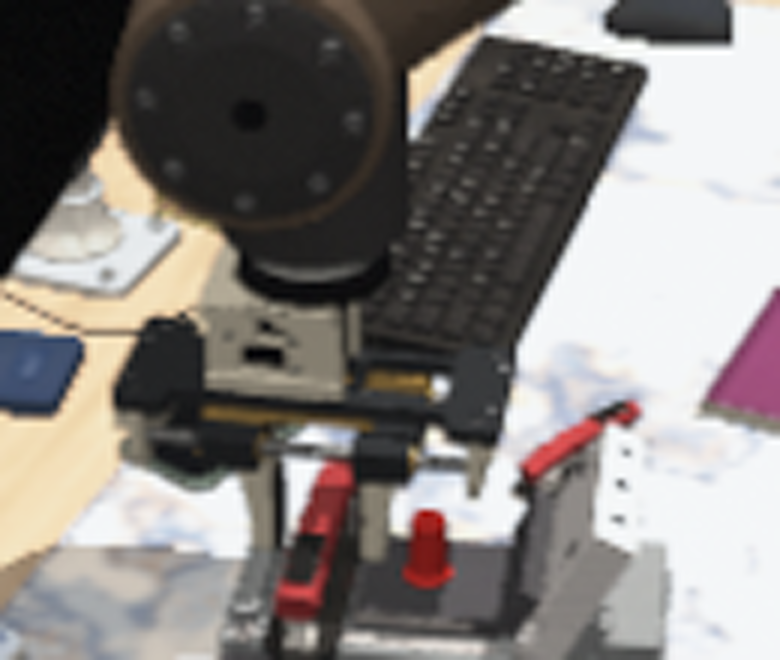

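The fingers straddle the stapler's arm and clear the knob. I'll close on it.

Emit:
{"fn": "jog_arm", "kwargs": {
  "motion": [
    {"dx": 0,"dy": 0,"dz": 0,"twist": 0},
    {"dx": 0,"dy": 0,"dz": 0,"twist": 0},
    {"dx": 0,"dy": 0,"dz": 0,"twist": 0},
    {"dx": 0,"dy": 0,"dz": 0,"twist": 0},
    {"dx": 0,"dy": 0,"dz": 0,"twist": 0}
  ],
  "gripper": 0.0,
  "newtons": 25
}}

```text
t: 2.97
eef_pos: [0.6846, 0.0262, 0.0591]
ee_rot: [3.047, 1.569, 0.099]
force: [-1.9, 0.3, 6.6]
width: 0.0217
```

Emit:
{"fn": "jog_arm", "kwargs": {
  "motion": [
    {"dx": -0.01,"dy": 0,"dz": 0,"twist": 0},
    {"dx": -0.03,"dy": 0,"dz": 0,"twist": 0},
    {"dx": -0.06,"dy": 0,"dz": 0,"twist": 0},
    {"dx": -0.1,"dy": 0,"dz": 0,"twist": 0},
    {"dx": -0.12,"dy": 0,"dz": 0,"twist": 0},
    {"dx": -0.12,"dy": 0,"dz": 0,"twist": 0}
  ]
}}

```text
t: 3.47
eef_pos: [0.6869, 0.0266, 0.1847]
ee_rot: [3.111, 1.561, 0.163]
force: [0.3, 0.4, -0.2]
width: 0.0217
```

Run:
```python
from h import *
s=arm.grab_frame('side')[:,:,::-1]
crop(s,230,70,150,125,5,'pics/b4.png')
go(.4864,-.3022,.14,191.1-360-15.6)
```

```text
t 3.52 pos [0.6855 0.0266 0.1814] ang -168.93 tilt [-1.0e+00 -6.0e-04 -6.1e-03] w 0.0217 F [-0.09  0.21 -2.96] q6 -0.13
dx 0.0397 dy 0.2845 dz 0.2588 twist 15.57 rows>= 9.271879058838932 2.174509562810834
```

View pics/b4.png

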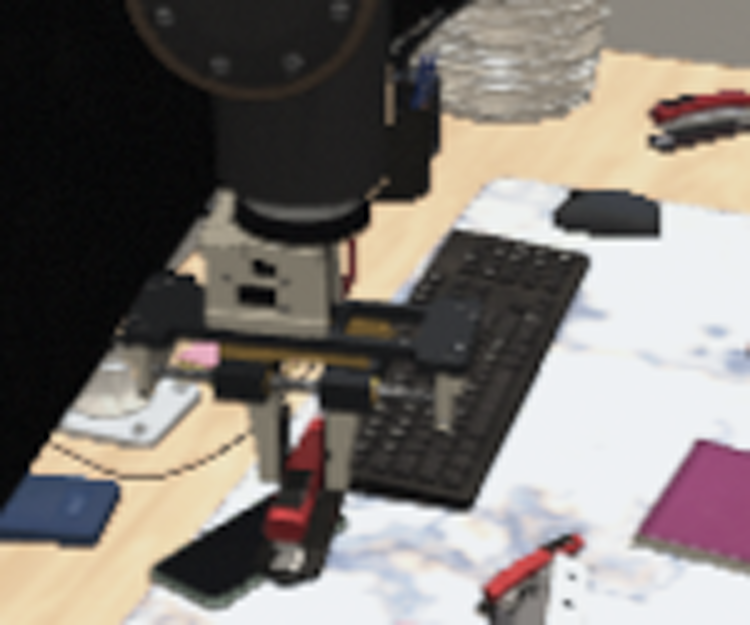

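Emit:
{"fn": "jog_arm", "kwargs": {
  "motion": [
    {"dx": 0.0,"dy": 0.02,"dz": 0.018,"twist": 0},
    {"dx": 0.0,"dy": 0.045,"dz": 0.041,"twist": 2},
    {"dx": 0.0,"dy": 0.07,"dz": 0.064,"twist": 5},
    {"dx": 0.0,"dy": 0.1,"dz": 0.09,"twist": 8},
    {"dx": 0.0,"dy": 0.13,"dz": 0.117,"twist": 11},
    {"dx": 0.01,"dy": 0.16,"dz": 0.145,"twist": 14},
    {"dx": 0.02,"dy": 0.19,"dz": 0.172,"twist": 15.6},
    {"dx": 0.03,"dy": 0.22,"dz": 0.199,"twist": 15.6},
    {"dx": 0.04,"dy": 0.245,"dz": 0.222,"twist": 15.6},
    {"dx": 0.04,"dy": 0.265,"dz": 0.24,"twist": 15.6},
    {"dx": 0.04,"dy": 0.28,"dz": 0.254,"twist": 15.6},
    {"dx": 0.04,"dy": 0.2845,"dz": 0.259,"twist": 15.6},
    {"dx": 0.04,"dy": 0.2845,"dz": 0.259,"twist": 15.6},
    {"dx": 0.04,"dy": 0.2845,"dz": 0.259,"twist": 15.6}
  ]
}}

```text
t: 4.68
eef_pos: [0.4839, -0.3026, 0.1369]
ee_rot: [-0.466, 1.57, 2.595]
force: [0.4, 0.5, -2.5]
width: 0.021
```

Run:
```python
from h import *
s=arm.grab_frame('side')[:,:,::-1]; t=arm.grab_frame('top')[:,:,::-1]
crop(s,300,50,140,150,4,'pics/b5.png')
crop(t,350,150,150,120,5,'pics/b6.png')
go(.4864,-.3022,.0495,191.1-360-15.6)
```

```text
t 4.78 pos [ 0.4847 -0.302   0.1372] ang 175.49 tilt [-1.e+00 -3.e-04  4.e-04] w 0.0216 F [ 0.42  0.44 -2.06] q6 0.14
dx 0.0877 dy 0.0001 dz -0.0017 twist 359.99 rows>= 2.1044305205038207 50.27760989221804
```

View pics/b5.png

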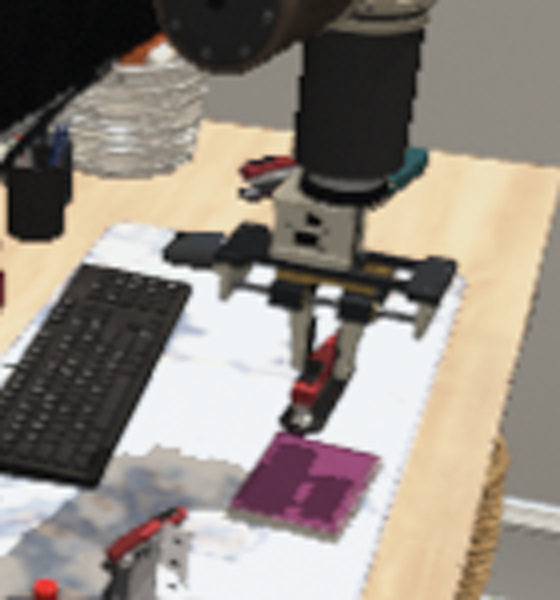

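View pics/b6.png

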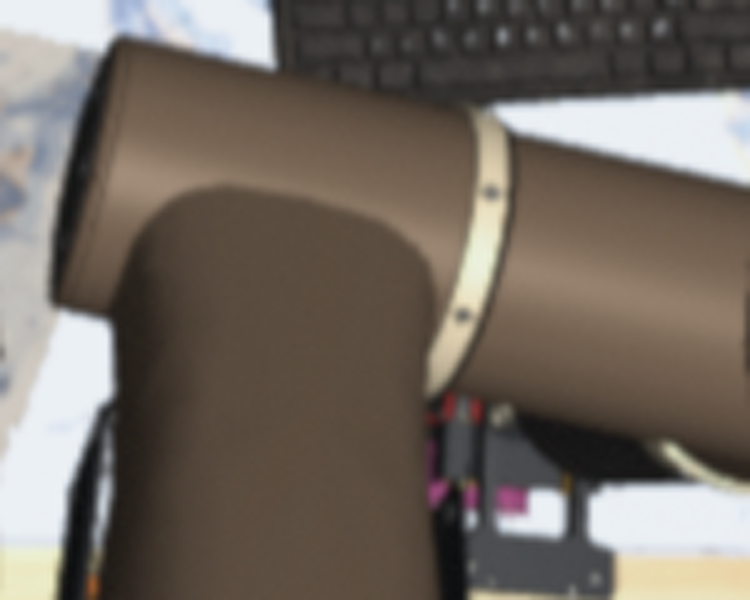

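Emit:
{"fn": "jog_arm", "kwargs": {
  "motion": [
    {"dx": 0.02,"dy": 0,"dz": 0,"twist": 0},
    {"dx": 0.05,"dy": 0,"dz": 0,"twist": 0},
    {"dx": 0.07,"dy": 0,"dz": 0,"twist": 0},
    {"dx": 0.08,"dy": 0,"dz": 0,"twist": 0},
    {"dx": 0.085,"dy": 0,"dz": 0,"twist": 0},
    {"dx": 0.087,"dy": 0,"dz": 0,"twist": 0},
    {"dx": 0.088,"dy": 0,"dz": 0,"twist": 0},
    {"dx": 0.088,"dy": 0,"dz": 0,"twist": 0}
  ]
}}

```text
t: 5.45
eef_pos: [0.4853, -0.3028, 0.0505]
ee_rot: [2.887, 1.569, -0.333]
force: [-0.4, 0.6, -1.8]
width: 0.0218
```

Run:
```python
from h import *
s=arm.grab_frame('side')[:,:,::-1]
crop(s,320,110,100,90,8,'pics/b7.png')
go(.4864,-.3022,.0495)
```

```text
t 5.5 pos [ 0.4852 -0.3029  0.0506] ang 175.48 tilt [-1.0e+00  4.0e-04 -1.8e-03] w 0.0215 F [ 0.35  0.35 -0.93] q6 0.14
dx 0.0011 dy -0.0008 dz -0.0011 twist 0.00 rows>= 0.04216527468230626 0.0
```

View pics/b7.png

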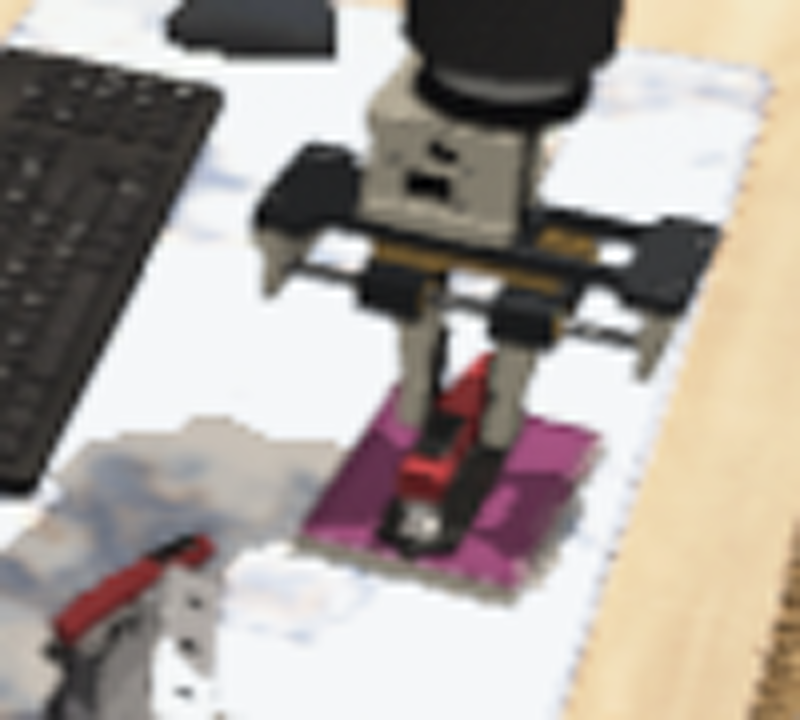

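Emit:
{"fn": "jog_arm", "kwargs": {
  "motion": [
    {"dx": 0.001,"dy": 0,"dz": 0,"twist": 0},
    {"dx": 0.002,"dy": 0,"dz": 0,"twist": 0},
    {"dx": 0.002,"dy": 0,"dz": 0,"twist": 0}
  ]
}}

```text
t: 5.75
eef_pos: [0.4852, -0.303, 0.0498]
ee_rot: [2.818, 1.568, -0.402]
force: [-3.8, 4.3, 12.0]
width: 0.0214
```

Emit:
{"fn": "jog_arm", "kwargs": {
  "motion": [
    {"dx": 0,"dy": 0,"dz": 0,"twist": 0},
    {"dx": 0,"dy": 0,"dz": 0,"twist": 0},
    {"dx": 0,"dy": 0,"dz": 0,"twist": 0},
    {"dx": 0,"dy": 0,"dz": 0,"twist": 0},
    {"dx": 0,"dy": 0,"dz": 0,"twist": 0}
  ],
  "gripper": 0.05
}}

```text
t: 6.17
eef_pos: [0.4844, -0.3028, 0.0476]
ee_rot: [2.811, 1.571, -0.41]
force: [-0.2, 0.3, -0.6]
width: 0.0478
```

Emit:
{"fn": "jog_arm", "kwargs": {
  "motion": [
    {"dx": -0.015,"dy": 0,"dz": 0,"twist": 0},
    {"dx": -0.05,"dy": 0,"dz": 0,"twist": 0},
    {"dx": -0.09,"dy": 0,"dz": 0,"twist": 0},
    {"dx": -0.13,"dy": 0,"dz": 0,"twist": 0},
    {"dx": -0.13,"dy": 0,"dz": 0,"twist": 0}
  ]
}}

```text
t: 6.58
eef_pos: [0.4883, -0.3046, 0.186]
ee_rot: [2.781, 1.559, -0.438]
force: [1.9, -0.6, 0.5]
width: 0.0498
```

Run:
```python
from h import *
s=arm.grab_frame('side')[:,:,::-1]
crop(s,320,110,100,90,8,'pics/b8.png')
p=[.5555,.0023,.1938]; c,s=np.cos(p[2]),np.sin(p[2])
k=.0735
go(p[0]+c*k,p[1]+s*k,.18,101.1)
```

```text
t 6.63 pos [ 0.487  -0.3037  0.1824] ang 175.5 tilt [-1.      0.0023 -0.0084] w 0.0499 F [ 0.2  -0.21 -0.24] q6 0.14
dx 0.0027 dy -0.3302 dz -0.1150 twist 74.40 rows>= 8.386603258092109 10.390374808068545
```

View pics/b8.png

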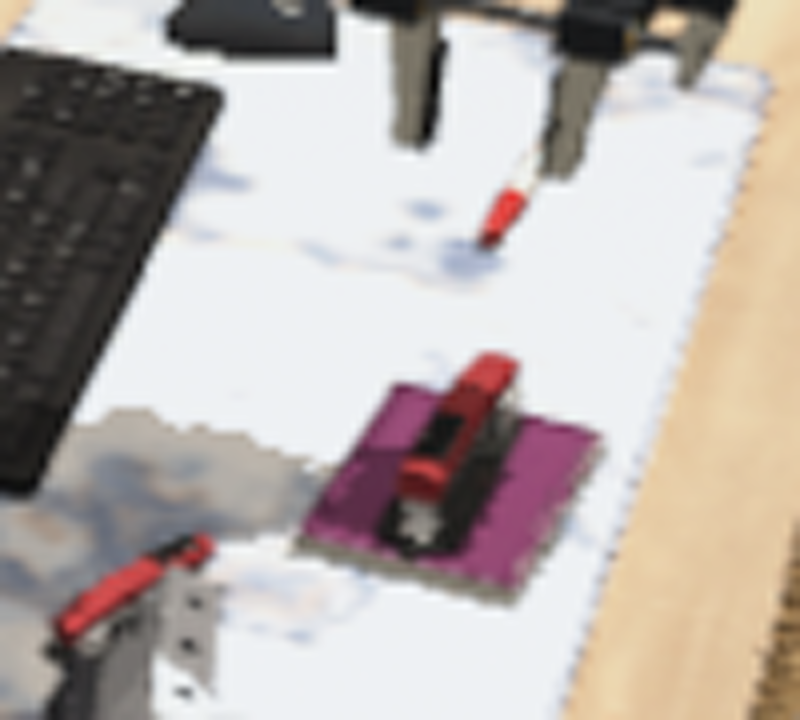

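The stapler stands upright mid-notebook. Next is the knob, gripped across the vise's y.

Emit:
{"fn": "jog_arm", "kwargs": {
  "motion": [
    {"dx": 0,"dy": -0.04,"dz": -0.014,"twist": 7},
    {"dx": 0,"dy": -0.08,"dz": -0.028,"twist": 14},
    {"dx": 0,"dy": -0.118,"dz": -0.041,"twist": 21},
    {"dx": 0,"dy": -0.156,"dz": -0.054,"twist": 28},
    {"dx": 0,"dy": -0.194,"dz": -0.068,"twist": 35},
    {"dx": 0,"dy": -0.23,"dz": -0.08,"twist": 42},
    {"dx": 0,"dy": -0.26,"dz": -0.09,"twist": 49},
    {"dx": 0,"dy": -0.285,"dz": -0.1,"twist": 56},
    {"dx": 0,"dy": -0.305,"dz": -0.107,"twist": 63},
    {"dx": 0,"dy": -0.32,"dz": -0.112,"twist": 70},
    {"dx": 0,"dy": -0.3302,"dz": -0.115,"twist": 74.4},
    {"dx": 0,"dy": -0.3302,"dz": -0.115,"twist": 74.4},
    {"dx": 0,"dy": -0.3302,"dz": -0.115,"twist": 74.4}
  ]
}}

```text
t: 7.72
eef_pos: [0.6248, 0.0177, 0.1764]
ee_rot: [1.612, 1.569, -2.904]
force: [-0.9, -0.3, -0.7]
width: 0.0497
```

Run:
```python
from h import *
p=[.5555,.0023,.1938]; c,s=np.cos(p[2]),np.sin(p[2])
k=.0735
go(p[0]+c*k,p[1]+s*k,.06,101.1)
```

```text
t 7.72 pos [0.6248 0.0177 0.1764] ang 101.22 tilt [-1.0e+00  1.9e-03 -1.0e-04] w 0.0497 F [-0.87 -0.25 -0.68] q6 -1.71
dx 0.1164 dy -0.0028 dz -0.0018 twist 0.12 rows>= 2.7921894080693583 0.017292544944583783
```

Emit:
{"fn": "jog_arm", "kwargs": {
  "motion": [
    {"dx": 0.03,"dy": -0.002,"dz": -0.002,"twist": 0},
    {"dx": 0.065,"dy": -0.002,"dz": -0.002,"twist": 0},
    {"dx": 0.09,"dy": -0.002,"dz": -0.002,"twist": 0},
    {"dx": 0.105,"dy": -0.002,"dz": -0.002,"twist": 0},
    {"dx": 0.115,"dy": -0.002,"dz": -0.002,"twist": 0},
    {"dx": 0.116,"dy": -0.002,"dz": -0.002,"twist": 0},
    {"dx": 0.116,"dy": -0.002,"dz": -0.002,"twist": 0}
  ]
}}

```text
t: 8.3
eef_pos: [0.6274, 0.0152, 0.0615]
ee_rot: [1.95, 1.57, -2.568]
force: [0.4, -0.5, -0.3]
width: 0.0496
```

Run:
```python
from h import *
s=arm.grab_frame('side')[:,:,::-1]
crop(s,255,130,110,90,7,'pics/c1.png')
p=[.5555,.0023,.1938]; c,s=np.cos(p[2]),np.sin(p[2])
k=.0735
go(p[0]+c*k,p[1]+s*k,.06,101.1)
```

```text
t 8.35 pos [0.628  0.0155 0.0623] ang 101.1 tilt [-1.e+00 -9.e-04 -2.e-04] w 0.0498 F [ 0.62 -0.47 -0.27] q6 -1.71
dx 0.0023 dy 0.0002 dz 0.0010 twist -0.00 rows>= 0.061734169102012744 0.0002539913745981461
```

View pics/c1.png

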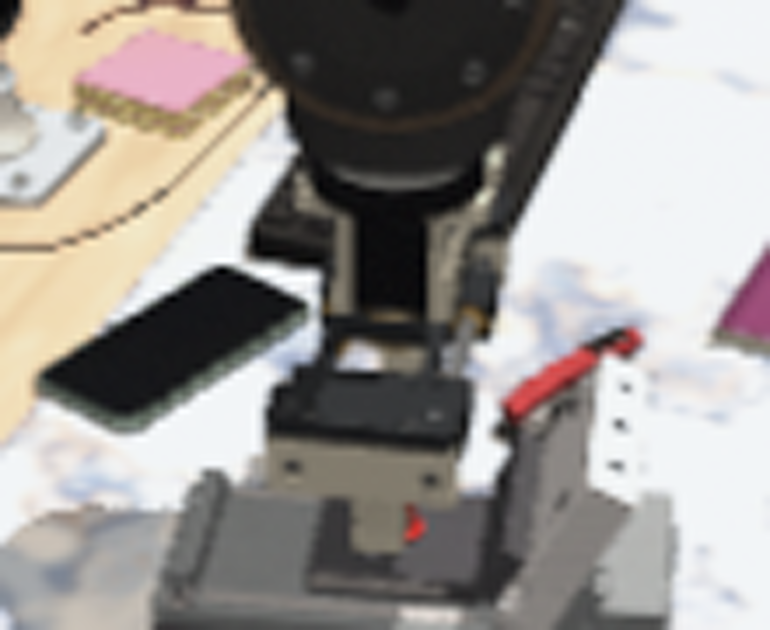

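Run:
```python
from h import *
p=[.5555,.0023,.1938]; c,s=np.cos(p[2]),np.sin(p[2])
W=lambda L:np.array([p[0]+c*L[0]-s*L[1],p[1]+s*L[0]+c*L[1],L[2]])
for L in [(.072,0,.041),(.0735,.025,.05),(.0735,.04,.05)]:
    q=proj('side',W(L))[0]; print(L,(q-[255,130]+.5)*7)
```

```text
(0.072, 0, 0.041) [395.50067183 521.3094484 ]
(0.0735, 0.025, 0.05) [383.53240862 538.61798832]
(0.0735, 0.04, 0.05) [378.08570651 559.42221234]
```

The finger is where it should be, so I'll close and pull the jaw open.

Emit:
{"fn": "jog_arm", "kwargs": {
  "motion": [
    {"dx": 0,"dy": 0,"dz": 0,"twist": 0},
    {"dx": 0,"dy": 0,"dz": 0,"twist": 0},
    {"dx": 0,"dy": 0,"dz": 0,"twist": 0},
    {"dx": 0,"dy": 0,"dz": 0,"twist": 0},
    {"dx": 0,"dy": 0,"dz": 0,"twist": 0},
    {"dx": 0,"dy": 0,"dz": 0,"twist": 0}
  ],
  "gripper": 0.0,
  "newtons": 25
}}

```text
t: 8.85
eef_pos: [0.6276, 0.0161, 0.062]
ee_rot: [-0.982, 1.57, 0.782]
force: [-0.6, 2.5, 2.3]
width: 0.0191
```

Run:
```python
from h import *
p=[.5555,.0023,.1938]; c,s=np.cos(p[2]),np.sin(p[2])
s0=arm.get_state(); P=s0['eef_pos']
go(P[0]+c*.038,P[1]+s*.038,P[2])
print(R.from_euler('xyz',s0['ee_rot']).as_matrix())
```

```text
t 8.85 pos [0.6276 0.0161 0.062 ] ang 101.06 tilt [-1.e+00 -7.e-04  5.e-04] w 0.0191 F [-0.64  2.51  2.34] q6 -1.71
dx 0.0000 dy -0.0380 dz 0.0000 twist 0.00 rows>= 0.9112709832134293 0.0
[[ 5.80234300e-04 -9.81412005e-01 -1.91911803e-01]
 [ 5.76415367e-04 -1.91911475e-01  9.81412071e-01]
 [-9.99999666e-01 -6.80069858e-04  4.54347340e-04]]
```

Emit:
{"fn": "jog_arm", "kwargs": {
  "motion": [
    {"dx": 0,"dy": -0.004,"dz": 0,"twist": 0},
    {"dx": 0,"dy": -0.009,"dz": 0,"twist": 0},
    {"dx": 0,"dy": -0.014,"dz": 0,"twist": 0},
    {"dx": 0,"dy": -0.019,"dz": 0,"twist": 0},
    {"dx": 0,"dy": -0.024,"dz": 0,"twist": 0},
    {"dx": 0,"dy": -0.029,"dz": 0,"twist": 0},
    {"dx": 0,"dy": -0.034,"dz": 0,"twist": 0},
    {"dx": 0,"dy": -0.037,"dz": 0,"twist": 0},
    {"dx": 0,"dy": -0.037,"dz": 0,"twist": 0},
    {"dx": 0,"dy": -0.037,"dz": 0,"twist": 0}
  ]
}}

```text
t: 9.68
eef_pos: [0.6646, 0.0242, 0.062]
ee_rot: [-0.968, 1.569, 0.796]
force: [-1.0, 6.5, 3.3]
width: 0.019
```

Run:
```python
from h import *
s=arm.grab_frame('side')[:,:,::-1]
crop(s,255,130,110,90,7,'pics/c2.png')
go(.5555,.0023,.18)
```

```text
t 9.73 pos [0.6646 0.0242 0.062 ] ang 101.09 tilt [-1.     -0.0017  0.001 ] w 0.0187 F [-0.79  6.86  2.66] q6 -1.71
dx -0.1182 dy 0.1111 dz -0.0004 twist 0.00 rows>= 3.8905619013524566 0.0
```

View pics/c2.png

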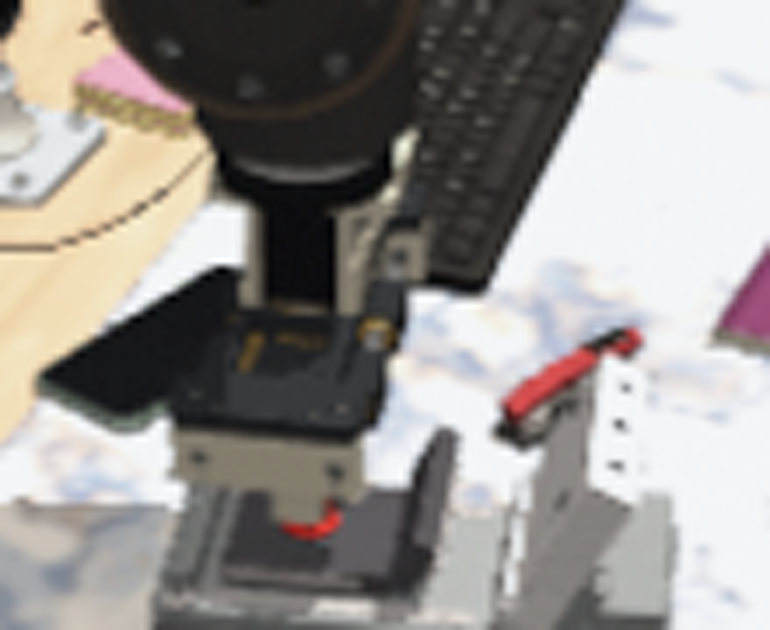

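The jaw is open about 38 mm and the block still leans in its nest. I'll release the knob, rise and go above the block.

Emit:
{"fn": "jog_arm", "kwargs": {
  "motion": [
    {"dx": 0,"dy": 0,"dz": 0,"twist": 0},
    {"dx": 0,"dy": 0,"dz": 0,"twist": 0},
    {"dx": 0,"dy": 0,"dz": 0,"twist": 0},
    {"dx": 0,"dy": 0,"dz": 0,"twist": 0}
  ],
  "gripper": 0.054
}}

```text
t: 10.07
eef_pos: [0.6637, 0.0226, 0.0614]
ee_rot: [1.969, 1.57, -2.551]
force: [-1.0, -0.5, -0.2]
width: 0.0399
```

Emit:
{"fn": "jog_arm", "kwargs": {
  "motion": [
    {"dx": -0.02,"dy": 0,"dz": 0,"twist": 0},
    {"dx": -0.06,"dy": 0,"dz": 0,"twist": 0},
    {"dx": -0.1,"dy": 0,"dz": 0,"twist": 0},
    {"dx": -0.12,"dy": 0.02,"dz": 0,"twist": -7},
    {"dx": -0.12,"dy": 0.05,"dz": 0,"twist": -14},
    {"dx": -0.12,"dy": 0.08,"dz": 0,"twist": -21},
    {"dx": -0.12,"dy": 0.11,"dz": 0,"twist": -28},
    {"dx": -0.12,"dy": 0.125,"dz": 0,"twist": -35},
    {"dx": -0.12,"dy": 0.125,"dz": 0,"twist": -42},
    {"dx": -0.12,"dy": 0.125,"dz": 0,"twist": -49},
    {"dx": -0.12,"dy": 0.125,"dz": 0,"twist": -56},
    {"dx": -0.12,"dy": 0.125,"dz": 0,"twist": -63},
    {"dx": -0.12,"dy": 0.125,"dz": 0,"twist": -70},
    {"dx": -0.12,"dy": 0.125,"dz": 0,"twist": -77},
    {"dx": -0.12,"dy": 0.125,"dz": 0,"twist": -84},
    {"dx": -0.12,"dy": 0.125,"dz": 0,"twist": -90},
    {"dx": -0.12,"dy": 0.125,"dz": 0,"twist": -90},
    {"dx": -0.12,"dy": 0.125,"dz": 0,"twist": -90}
  ]
}}

```text
t: 11.57
eef_pos: [0.5411, -0.0013, 0.1815]
ee_rot: [0.59, 1.571, -2.362]
force: [0.5, -0.8, -0.1]
width: 0.0541
```

Run:
```python
from h import *
f=arm.grab_frame('side')[:,:,::-1]; t=arm.grab_frame('top')[:,:,::-1]
crop(f,255,90,120,130,5,'pics/d1.png'); crop(t,270,110,110,120,6,'pics/d2.png')
p=[.5555,.0023,.1938]; c,s=np.cos(p[2]),np.sin(p[2])
k=-.014
go(p[0]+c*k,p[1]+s*k,.079,191.1-360)
```

```text
t 11.67 pos [ 0.5411 -0.0012  0.1815] ang -169.14 tilt [-1.e+00  0.e+00  1.e-04] w 0.0539 F [-0.    0.15 -0.18] q6 -0.17
dx 0.1025 dy -0.0007 dz -0.0008 twist -0.24 rows>= 2.459264341507812 0.033632527405990896
```

View pics/d1.png

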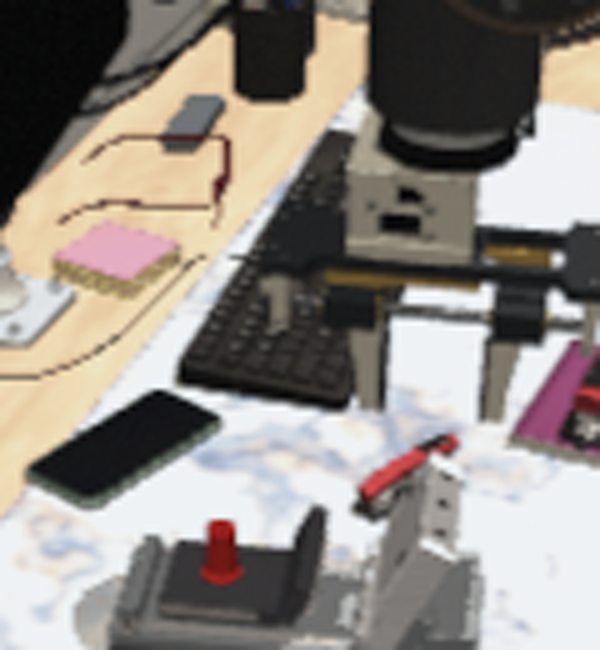

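View pics/d2.png

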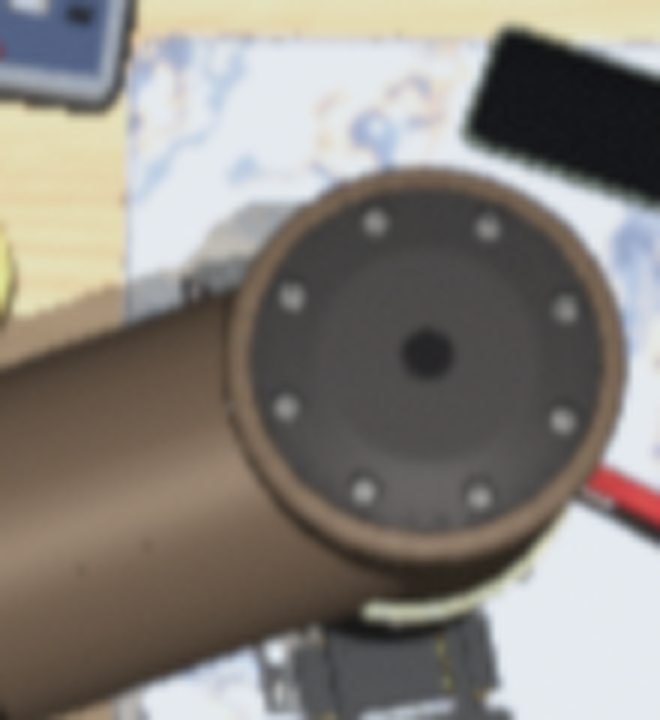

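Emit:
{"fn": "jog_arm", "kwargs": {
  "motion": [
    {"dx": 0.03,"dy": 0,"dz": 0,"twist": 0},
    {"dx": 0.05,"dy": 0,"dz": 0,"twist": 0},
    {"dx": 0.065,"dy": 0,"dz": 0,"twist": 0},
    {"dx": 0.075,"dy": 0,"dz": 0,"twist": 0},
    {"dx": 0.08,"dy": 0,"dz": 0,"twist": 0},
    {"dx": 0.08,"dy": 0,"dz": 0,"twist": 0}
  ]
}}

```text
t: 12.17
eef_pos: [0.5408, -0.0013, 0.1007]
ee_rot: [0.158, 1.569, -2.792]
force: [0.1, -0.1, 0.1]
width: 0.0539
```

Run:
```python
from h import *
f=arm.grab_frame('side')[:,:,::-1]
crop(f,275,130,100,90,8,'pics/d3.png')
p=[.5555,.0023,.1938]; c,s=np.cos(p[2]),np.sin(p[2])
k=-.014
go(p[0]+c*k,p[1]+s*k,.079,191.1-360)
```

```text
t 12.22 pos [ 0.5413 -0.0012  0.1016] ang -168.98 tilt [-1.e+00  3.e-04  3.e-04] w 0.0544 F [0.12 1.35 0.44] q6 -0.17
dx 0.0226 dy -0.0007 dz -0.0006 twist -0.08 rows>= 0.5432670765462774 0.010686139854203797
```

View pics/d3.png

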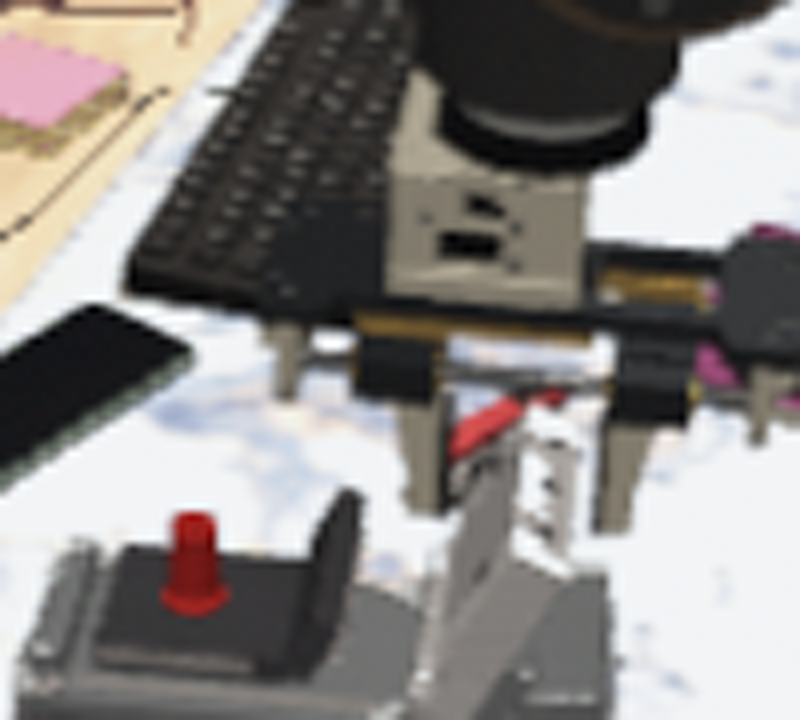

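Emit:
{"fn": "jog_arm", "kwargs": {
  "motion": [
    {"dx": 0.01,"dy": 0,"dz": 0,"twist": 0},
    {"dx": 0.018,"dy": 0,"dz": 0,"twist": 0},
    {"dx": 0.022,"dy": 0,"dz": 0,"twist": 0},
    {"dx": 0.022,"dy": 0,"dz": 0,"twist": 0}
  ]
}}

```text
t: 12.55
eef_pos: [0.5405, -0.0013, 0.0786]
ee_rot: [0.059, 1.569, -2.89]
force: [0.3, -0.2, -0.4]
width: 0.0537
```

Run:
```python
from h import *
p=[.5555,.0023,.1938]; c,s=np.cos(p[2]),np.sin(p[2])
k=-.014
go(p[0]+c*k,p[1]+s*k,.079,191.1-360)
```

```text
t 12.55 pos [ 0.5405 -0.0013  0.0786] ang -168.96 tilt [-1.0e+00  1.0e-04  1.6e-03] w 0.0537 F [ 0.27 -0.25 -0.42] q6 -0.17
dx -0.0004 dy -0.0007 dz -0.0014 twist -0.06 rows>= 0.0390458236067403 0.008294230927825403
```

Emit:
{"fn": "jog_arm", "kwargs": {
  "motion": [
    {"dx": 0,"dy": 0,"dz": -0.004,"twist": 0},
    {"dx": 0,"dy": 0,"dz": -0.008,"twist": 0},
    {"dx": 0,"dy": 0,"dz": -0.011,"twist": 0},
    {"dx": 0,"dy": 0,"dz": -0.014,"twist": 0},
    {"dx": 0,"dy": 0,"dz": -0.017,"twist": 0},
    {"dx": 0,"dy": 0,"dz": -0.02,"twist": 0},
    {"dx": 0,"dy": 0,"dz": -0.023,"twist": 0},
    {"dx": 0,"dy": 0,"dz": -0.026,"twist": 0},
    {"dx": 0,"dy": 0,"dz": -0.028,"twist": 0},
    {"dx": 0,"dy": 0,"dz": -0.028,"twist": 0}
  ]
}}

```text
t: 13.38
eef_pos: [0.5692, 0.0044, 0.0795]
ee_rot: [3.02, 1.57, 0.072]
force: [0.0, -0.3, 0.2]
width: 0.0541
```

Run:
```python
from h import *
f=arm.grab_frame('side')[:,:,::-1]
crop(f,275,130,100,90,8,'pics/d4.png')
p=[.5555,.0023,.1938]; c,s=np.cos(p[2]),np.sin(p[2])
k=-.014
go(p[0]+c*k,p[1]+s*k,.079,191.1-360)
```

```text
t 13.43 pos [0.5689 0.0043 0.0794] ang -168.94 tilt [-1. -0. -0.] w 0.0538 F [-0.86 -0.44 -0.95] q6 -0.16
dx 0.0004 dy -0.0006 dz 0.0275 twist -0.04 rows>= 0.6597231238918477 0.005810968540693653
```

View pics/d4.png

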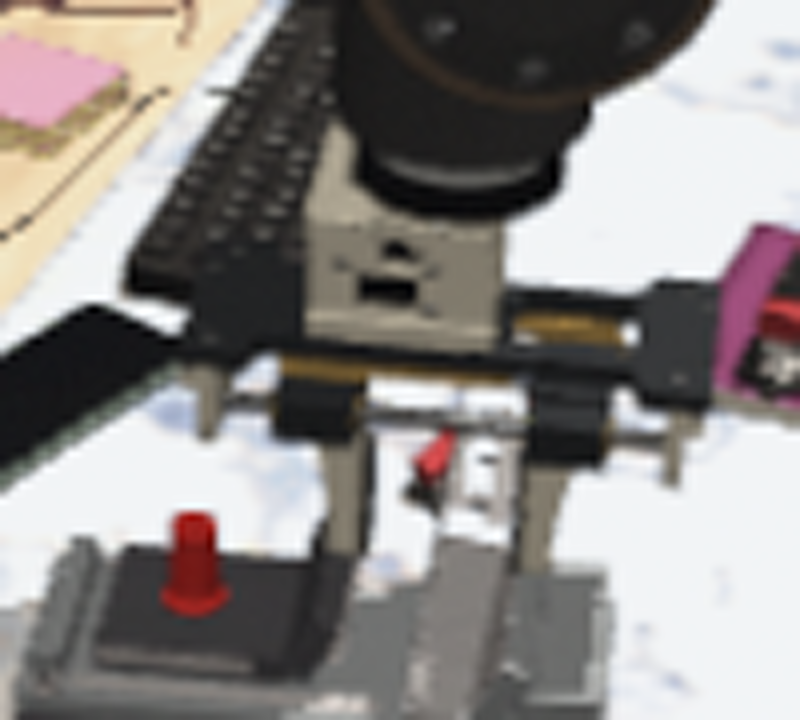

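The push works: the block is nearly upright against the near finger. I'll close in steps.

Emit:
{"fn": "jog_arm", "kwargs": {
  "motion": [
    {"dx": 0,"dy": 0,"dz": 0,"twist": 0},
    {"dx": 0,"dy": 0,"dz": 0,"twist": 0},
    {"dx": 0,"dy": 0,"dz": 0.001,"twist": 0},
    {"dx": 0,"dy": 0,"dz": 0.002,"twist": 0},
    {"dx": 0,"dy": 0,"dz": 0.003,"twist": 0}
  ],
  "gripper": 0.032,
  "newtons": 15
}}

```text
t: 13.85
eef_pos: [0.5656, 0.0036, 0.0796]
ee_rot: [-2.889, 1.571, 0.445]
force: [-0.3, 0.5, 0.0]
width: 0.0329
```

Emit:
{"fn": "jog_arm", "kwargs": {
  "motion": [
    {"dx": 0,"dy": 0,"dz": 0,"twist": 0},
    {"dx": 0,"dy": 0,"dz": 0,"twist": 0},
    {"dx": 0,"dy": 0,"dz": 0,"twist": 0},
    {"dx": 0,"dy": 0,"dz": 0,"twist": 0},
    {"dx": 0,"dy": 0,"dz": 0,"twist": 0}
  ],
  "gripper": 0.0,
  "newtons": 40
}}

```text
t: 14.27
eef_pos: [0.5658, 0.0037, 0.0797]
ee_rot: [3.003, 1.571, 0.054]
force: [-1.0, 0.9, 1.8]
width: 0.0239
```

Run:
```python
from h import *
f=arm.grab_frame('side')[:,:,::-1]
crop(f,275,130,100,90,8,'pics/d5.png')
p=[.5555,.0023,.1938]; c,s=np.cos(p[2]),np.sin(p[2])
k=-.014
go(p[0]+c*k,p[1]+s*k,.079,191.1-360)
```

```text
t 14.32 pos [0.5658 0.0037 0.0797] ang -168.94 tilt [-1.e+00 -0.e+00 -2.e-04] w 0.0239 F [-0.46  0.52  0.63] q6 -0.16
dx 0.0007 dy -0.0006 dz 0.0244 twist -0.04 rows>= 0.5844406405826158 0.005477304445306743
```

View pics/d5.png

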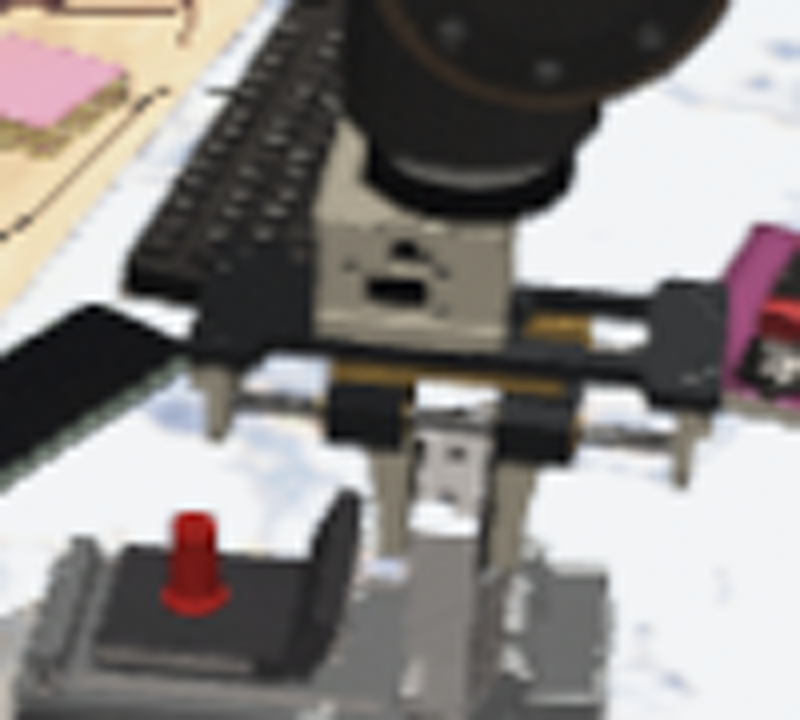

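The pads are flush on the block, which is upright at 23.9 mm between the fingers. I'll lift it.

Emit:
{"fn": "jog_arm", "kwargs": {
  "motion": [
    {"dx": -0.005,"dy": 0,"dz": 0,"twist": 0},
    {"dx": -0.015,"dy": 0,"dz": 0,"twist": 0},
    {"dx": -0.03,"dy": 0,"dz": 0,"twist": 0},
    {"dx": -0.05,"dy": 0,"dz": 0,"twist": 0},
    {"dx": -0.075,"dy": 0,"dz": 0,"twist": 0},
    {"dx": -0.095,"dy": 0,"dz": 0,"twist": 0},
    {"dx": -0.1,"dy": 0,"dz": 0,"twist": 0},
    {"dx": -0.1,"dy": 0,"dz": 0,"twist": 0},
    {"dx": -0.1,"dy": 0,"dz": 0,"twist": 0}
  ]
}}

```text
t: 15.07
eef_pos: [0.5652, 0.0037, 0.1792]
ee_rot: [-1.236, 1.57, 2.098]
force: [-0.2, -0.0, -2.5]
width: 0.0239
```

Run:
```python
from h import *
f=arm.grab_frame('side')[:,:,::-1]
crop(f,275,100,100,90,8,'pics/d6.png')
go(.4793,.2945,.18,165.8-360)
```

```text
t 15.12 pos [0.5648 0.0036 0.1785] ang -168.96 tilt [-1.0e+00 -3.0e-04  1.7e-03] w 0.0237 F [ 0.35 -0.29 -3.05] q6 -0.16
dx -0.0014 dy -0.3019 dz 0.0282 twist 25.24 rows>= 7.271809109307377 3.5251456989573464
```

View pics/d6.png

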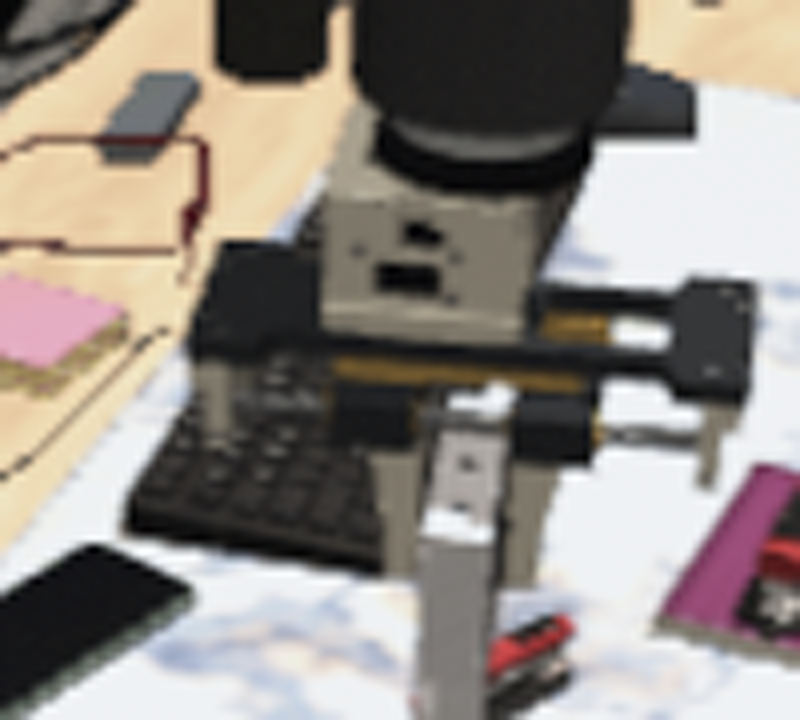

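Emit:
{"fn": "jog_arm", "kwargs": {
  "motion": [
    {"dx": 0,"dy": -0.015,"dz": 0.001,"twist": 0},
    {"dx": 0,"dy": -0.04,"dz": 0.004,"twist": 3},
    {"dx": 0,"dy": -0.07,"dz": 0.007,"twist": 6},
    {"dx": 0,"dy": -0.1,"dz": 0.01,"twist": 9},
    {"dx": 0,"dy": -0.13,"dz": 0.012,"twist": 12},
    {"dx": 0,"dy": -0.16,"dz": 0.015,"twist": 15},
    {"dx": 0,"dy": -0.19,"dz": 0.018,"twist": 18},
    {"dx": 0,"dy": -0.22,"dz": 0.021,"twist": 21},
    {"dx": 0,"dy": -0.25,"dz": 0.024,"twist": 23},
    {"dx": 0,"dy": -0.275,"dz": 0.026,"twist": 25},
    {"dx": 0,"dy": -0.292,"dz": 0.028,"twist": 25},
    {"dx": 0,"dy": -0.302,"dz": 0.028,"twist": 25},
    {"dx": 0,"dy": -0.302,"dz": 0.028,"twist": 25},
    {"dx": 0,"dy": -0.302,"dz": 0.028,"twist": 25}
  ]
}}

```text
t: 16.28
eef_pos: [0.4798, 0.2944, 0.1783]
ee_rot: [1.058, 1.568, -2.326]
force: [-0.1, -0.6, -2.0]
width: 0.0237
```

Run:
```python
from h import *
f=arm.grab_frame('side')[:,:,::-1]
crop(f,250,130,160,200,3.5,'pics/e1.png')
go(.4793,.2945,.058,165.8)
```

```text
t 16.33 pos [0.48   0.2939 0.1786] ang 166.07 tilt [-1.0e+00  1.8e-03  9.0e-04] w 0.0237 F [ 0.33 -0.23 -2.35] q6 -1.14
dx 0.1206 dy -0.0006 dz 0.0007 twist 0.27 rows>= 2.8918530230188186 0.037723715305538696
```

View pics/e1.png

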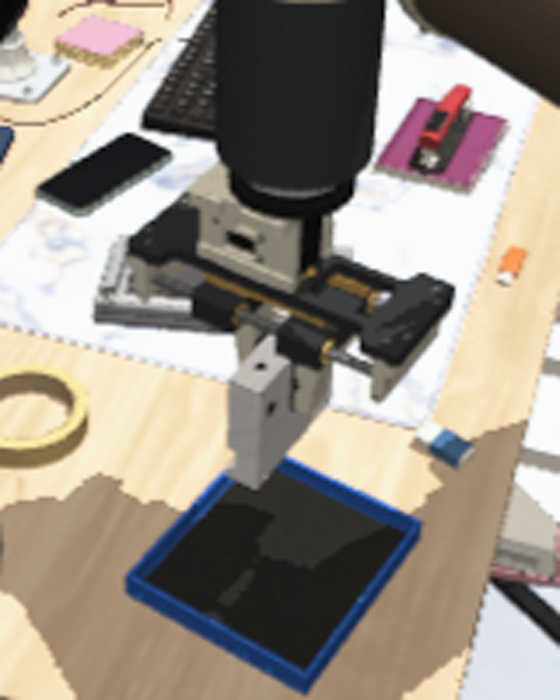

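Emit:
{"fn": "jog_arm", "kwargs": {
  "motion": [
    {"dx": 0.02,"dy": 0,"dz": 0,"twist": 0},
    {"dx": 0.05,"dy": 0,"dz": 0,"twist": 0},
    {"dx": 0.08,"dy": 0,"dz": 0,"twist": 0},
    {"dx": 0.1,"dy": 0,"dz": 0,"twist": 0},
    {"dx": 0.112,"dy": 0,"dz": 0,"twist": 0},
    {"dx": 0.117,"dy": 0,"dz": 0,"twist": 0},
    {"dx": 0.119,"dy": 0,"dz": 0,"twist": 0},
    {"dx": 0.12,"dy": 0,"dz": 0,"twist": 0},
    {"dx": 0.12,"dy": 0,"dz": 0,"twist": 0}
  ]
}}

```text
t: 17.08
eef_pos: [0.4809, 0.2948, 0.0603]
ee_rot: [-2.132, 1.569, 0.766]
force: [0.2, 0.2, -3.6]
width: 0.0239
```

Run:
```python
from h import *
f=arm.grab_frame('side')[:,:,::-1]
crop(f,270,180,120,160,4,'pics/e2.png')
go(.4793,.2945,.058,165.8)
```

```text
t 17.13 pos [0.4809 0.2949 0.0605] ang 166.05 tilt [-1.0e+00 -1.4e-03 -8.0e-04] w 0.0236 F [-0.74 -0.4  -3.08] q6 -1.14
dx 0.0025 dy 0.0008 dz 0.0014 twist 0.25 rows>= 0.07221673939913462 0.034954344654084556
```

View pics/e2.png

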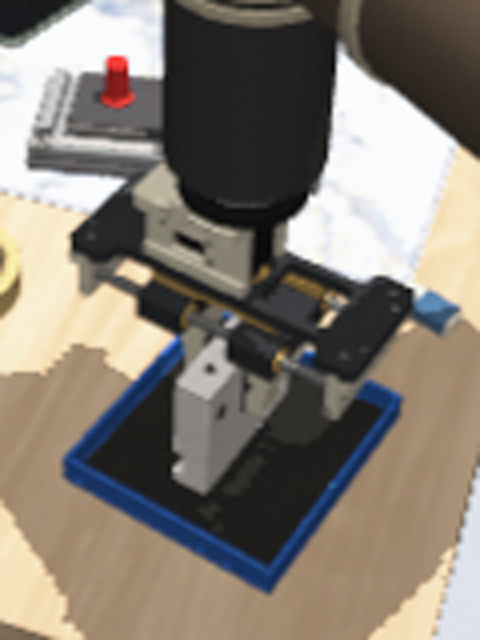

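Emit:
{"fn": "jog_arm", "kwargs": {
  "motion": [
    {"dx": 0.001,"dy": 0,"dz": 0,"twist": 0},
    {"dx": 0.002,"dy": 0,"dz": 0,"twist": 0},
    {"dx": 0.003,"dy": 0,"dz": 0,"twist": 0},
    {"dx": 0.003,"dy": 0,"dz": 0,"twist": 0}
  ]
}}

```text
t: 17.47
eef_pos: [0.4802, 0.2947, 0.0566]
ee_rot: [-1.659, 1.571, 1.239]
force: [0.0, -0.2, -3.1]
width: 0.024
```

Emit:
{"fn": "jog_arm", "kwargs": {
  "motion": [
    {"dx": 0.001,"dy": 0,"dz": 0,"twist": 0},
    {"dx": 0.002,"dy": 0,"dz": 0,"twist": 0},
    {"dx": 0.002,"dy": 0,"dz": 0,"twist": 0}
  ]
}}

```text
t: 17.72
eef_pos: [0.4804, 0.2948, 0.0554]
ee_rot: [-2.702, 1.57, 0.197]
force: [-1.9, -0.8, 6.1]
width: 0.0237
```

Contact: the force went from -3 to +6 N. I'll release, rise and look.

Emit:
{"fn": "jog_arm", "kwargs": {
  "motion": [
    {"dx": 0,"dy": 0,"dz": 0,"twist": 0},
    {"dx": 0,"dy": 0,"dz": 0,"twist": 0},
    {"dx": 0,"dy": 0,"dz": 0,"twist": 0},
    {"dx": 0,"dy": 0,"dz": 0,"twist": 0},
    {"dx": 0,"dy": 0,"dz": 0,"twist": 0}
  ],
  "gripper": 0.05
}}

```text
t: 18.13
eef_pos: [0.4804, 0.2948, 0.0545]
ee_rot: [-2.9, 1.571, -0.002]
force: [-0.5, 0.3, -1.1]
width: 0.0482
```

Emit:
{"fn": "jog_arm", "kwargs": {
  "motion": [
    {"dx": -0.015,"dy": 0,"dz": 0,"twist": 0},
    {"dx": -0.04,"dy": 0,"dz": 0,"twist": 0},
    {"dx": -0.08,"dy": 0,"dz": 0,"twist": 0},
    {"dx": -0.12,"dy": 0,"dz": 0,"twist": 0},
    {"dx": -0.13,"dy": 0,"dz": 0,"twist": 0},
    {"dx": -0.13,"dy": 0,"dz": 0,"twist": 0}
  ]
}}

```text
t: 18.63
eef_pos: [0.482, 0.2963, 0.189]
ee_rot: [-2.121, 1.563, 0.778]
force: [-0.0, 0.7, 0.6]
width: 0.0503
```

Run:
```python
from h import *
f=arm.grab_frame('side')[:,:,::-1]
crop(f,260,170,130,160,4,'pics/e3.png')
p=[.5555,.0023,.1938]; c,s=np.cos(p[2]),np.sin(p[2])
k=.0735+.037
print(p[0]+c*k,p[1]+s*k)
go(p[0]+c*k,p[1]+s*k,.185,101.1)
```

```text
0.6639313828694546 0.023581099807522533
t 18.68 pos [0.481  0.2955 0.1866] ang 166.06 tilt [-1.     -0.0039 -0.0019] w 0.0501 F [ 0.33 -0.38 -0.85] q6 -1.14
dx 0.0012 dy 0.2199 dz -0.2430 twist 64.96 rows>= 7.859244973830667 9.073116837030783
```

View pics/e3.png

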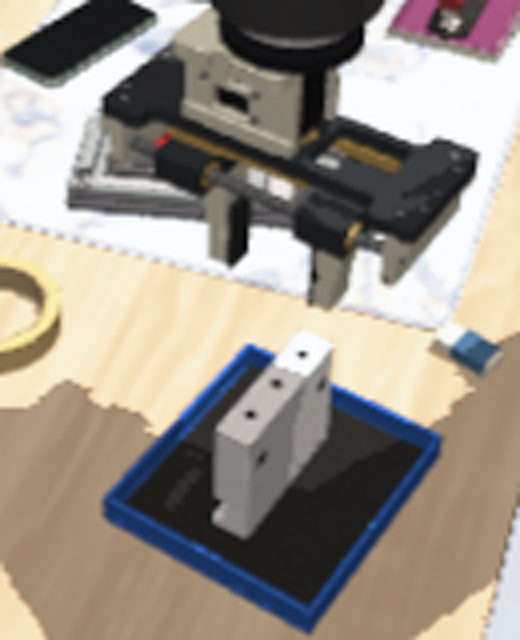

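The block stands upright in the tray with its groove at the bottom. Back to the knob.

Emit:
{"fn": "jog_arm", "kwargs": {
  "motion": [
    {"dx": 0,"dy": 0.025,"dz": -0.027,"twist": 7},
    {"dx": 0,"dy": 0.05,"dz": -0.055,"twist": 14},
    {"dx": 0,"dy": 0.075,"dz": -0.083,"twist": 21},
    {"dx": 0,"dy": 0.1,"dz": -0.11,"twist": 28},
    {"dx": 0,"dy": 0.125,"dz": -0.138,"twist": 35},
    {"dx": 0,"dy": 0.15,"dz": -0.166,"twist": 42},
    {"dx": 0,"dy": 0.175,"dz": -0.193,"twist": 49},
    {"dx": 0,"dy": 0.195,"dz": -0.215,"twist": 56},
    {"dx": 0,"dy": 0.21,"dz": -0.232,"twist": 62},
    {"dx": 0,"dy": 0.22,"dz": -0.243,"twist": 65},
    {"dx": 0,"dy": 0.22,"dz": -0.243,"twist": 65},
    {"dx": 0,"dy": 0.22,"dz": -0.243,"twist": 65},
    {"dx": 0,"dy": 0.22,"dz": -0.243,"twist": 65}
  ]
}}

```text
t: 19.77
eef_pos: [0.6624, 0.0228, 0.1833]
ee_rot: [1.535, 1.569, -2.984]
force: [0.7, -0.0, -0.5]
width: 0.05
```

Run:
```python
from h import *
f=arm.grab_frame('side')[:,:,::-1]
crop(f,255,90,120,130,5,'pics/f1.png')
go(.664,.0235,.062,101.1)
```

```text
t 19.82 pos [0.6625 0.0231 0.1838] ang 101.14 tilt [-1.0e+00  1.2e-03  1.0e-04] w 0.0498 F [ 0.22  0.17 -0.2 ] q6 -1.7
dx 0.1218 dy -0.0017 dz 0.0000 twist 0.04 rows>= 2.920953615085672 0.006043377583696174
```

View pics/f1.png

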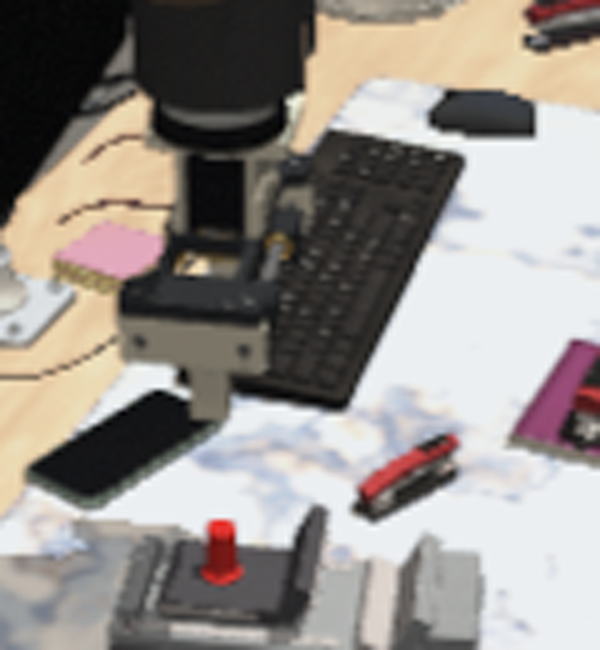

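Emit:
{"fn": "jog_arm", "kwargs": {
  "motion": [
    {"dx": 0.03,"dy": -0.001,"dz": 0,"twist": 0},
    {"dx": 0.07,"dy": -0.001,"dz": 0,"twist": 0},
    {"dx": 0.1,"dy": -0.001,"dz": 0,"twist": 0},
    {"dx": 0.115,"dy": -0.001,"dz": 0,"twist": 0},
    {"dx": 0.122,"dy": -0.001,"dz": 0,"twist": 0},
    {"dx": 0.122,"dy": -0.001,"dz": 0,"twist": 0}
  ]
}}

```text
t: 20.32
eef_pos: [0.6629, 0.0234, 0.0609]
ee_rot: [1.656, 1.568, -2.862]
force: [-0.4, 0.2, 1.4]
width: 0.0497
```

Emit:
{"fn": "jog_arm", "kwargs": {
  "motion": [
    {"dx": 0,"dy": 0,"dz": 0,"twist": 0},
    {"dx": 0,"dy": 0,"dz": 0,"twist": 0},
    {"dx": 0,"dy": 0,"dz": 0,"twist": 0},
    {"dx": 0,"dy": 0,"dz": 0,"twist": 0},
    {"dx": 0,"dy": 0,"dz": 0,"twist": 0},
    {"dx": 0,"dy": 0,"dz": 0,"twist": 0}
  ],
  "gripper": 0.0,
  "newtons": 25
}}

```text
t: 20.82
eef_pos: [0.6644, 0.0242, 0.0636]
ee_rot: [-0.856, 1.568, 0.907]
force: [-2.5, 5.4, 3.9]
width: 0.0188
```

Emit:
{"fn": "jog_arm", "kwargs": {
  "motion": [
    {"dx": 0,"dy": 0.004,"dz": 0,"twist": 0},
    {"dx": 0,"dy": 0.009,"dz": 0,"twist": 0},
    {"dx": 0,"dy": 0.014,"dz": 0,"twist": 0},
    {"dx": 0,"dy": 0.019,"dz": 0,"twist": 0},
    {"dx": 0,"dy": 0.024,"dz": 0,"twist": 0},
    {"dx": 0,"dy": 0.029,"dz": 0,"twist": 0},
    {"dx": 0,"dy": 0.033,"dz": 0,"twist": 0},
    {"dx": 0,"dy": 0.035,"dz": 0,"twist": 0},
    {"dx": 0,"dy": 0.035,"dz": 0,"twist": 0}
  ]
}}

```text
t: 21.57
eef_pos: [0.63, 0.0166, 0.0635]
ee_rot: [-1.313, 1.569, 0.451]
force: [-0.8, 5.9, 6.1]
width: 0.0188
```

Run:
```python
from h import *
f=arm.grab_frame('side')[:,:,::-1]
crop(f,255,130,110,90,7,'pics/f2.png')
go(.628,.016,.062,101.1)
```

```text
t 21.62 pos [0.63   0.0166 0.0635] ang 101.07 tilt [-1.0e+00 -1.5e-03  5.0e-04] w 0.0189 F [-0.92  4.95  5.63] q6 -1.71
dx 0.0015 dy 0.0021 dz -0.0002 twist -0.03 rows>= 0.06198924118490025 0.003876978540494122
```

View pics/f2.png

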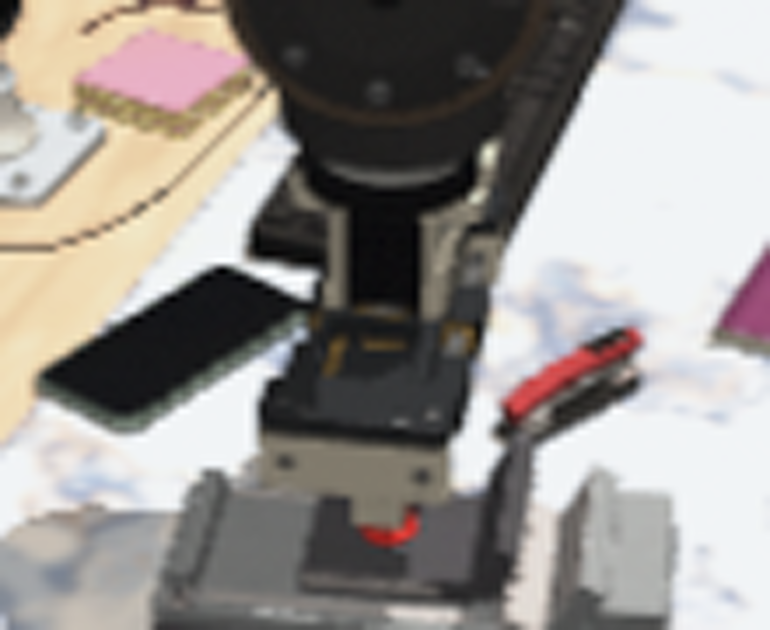

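Nearly home. I'll press on gently until the stop is felt.

Emit:
{"fn": "jog_arm", "kwargs": {
  "motion": [
    {"dx": 0,"dy": 0.001,"dz": 0,"twist": 0},
    {"dx": 0,"dy": 0.002,"dz": 0,"twist": 0},
    {"dx": 0,"dy": 0.002,"dz": 0,"twist": 0}
  ]
}}

```text
t: 21.87
eef_pos: [0.6286, 0.0163, 0.0635]
ee_rot: [-1.392, 1.568, 0.372]
force: [1.0, 5.6, 4.7]
width: 0.0189
```

Emit:
{"fn": "jog_arm", "kwargs": {
  "motion": [
    {"dx": 0,"dy": 0.001,"dz": 0,"twist": 0},
    {"dx": 0,"dy": 0.002,"dz": 0,"twist": 0},
    {"dx": 0,"dy": 0.002,"dz": 0,"twist": 0}
  ]
}}

```text
t: 22.12
eef_pos: [0.6273, 0.016, 0.0635]
ee_rot: [-1.467, 1.567, 0.297]
force: [3.2, 5.1, 2.3]
width: 0.019
```

Emit:
{"fn": "jog_arm", "kwargs": {
  "motion": [
    {"dx": 0,"dy": 0.001,"dz": 0,"twist": 0},
    {"dx": 0,"dy": 0.002,"dz": 0,"twist": 0},
    {"dx": 0,"dy": 0.003,"dz": 0,"twist": 0},
    {"dx": 0,"dy": 0.003,"dz": 0,"twist": 0}
  ]
}}

```text
t: 22.45
eef_pos: [0.6272, 0.016, 0.0636]
ee_rot: [-1.528, 1.562, 0.237]
force: [12.4, 4.4, -7.2]
width: 0.0189
```

The position is unchanged and the force rose to 12 N, so the jaw is home. I'll release, rise and check everything.

Emit:
{"fn": "jog_arm", "kwargs": {
  "motion": [
    {"dx": 0,"dy": 0,"dz": 0,"twist": 0},
    {"dx": 0,"dy": 0,"dz": 0,"twist": 0},
    {"dx": 0,"dy": 0,"dz": 0,"twist": 0},
    {"dx": 0,"dy": 0,"dz": 0,"twist": 0},
    {"dx": 0,"dy": 0,"dz": 0,"twist": 0}
  ],
  "gripper": 0.05
}}

```text
t: 22.87
eef_pos: [0.6222, 0.0143, 0.0623]
ee_rot: [1.741, 1.57, -2.779]
force: [-0.6, 0.2, 0.6]
width: 0.0462
```

Emit:
{"fn": "jog_arm", "kwargs": {
  "motion": [
    {"dx": -0.02,"dy": 0,"dz": 0,"twist": 0},
    {"dx": -0.06,"dy": 0,"dz": 0,"twist": 0},
    {"dx": -0.1,"dy": 0,"dz": 0,"twist": 0},
    {"dx": -0.14,"dy": 0,"dz": 0,"twist": 0},
    {"dx": -0.16,"dy": 0,"dz": 0,"twist": 0},
    {"dx": -0.16,"dy": 0,"dz": 0,"twist": 0},
    {"dx": -0.16,"dy": 0,"dz": 0,"twist": 0}
  ]
}}

```text
t: 23.45
eef_pos: [0.6232, 0.0148, 0.2242]
ee_rot: [-1.4, 1.568, 0.363]
force: [-0.9, -0.4, -0.6]
width: 0.0499
```

Run:
```python
from h import *
f=arm.grab_frame('side')[:,:,::-1]; t=arm.grab_frame('top')[:,:,::-1]
crop(f,200,120,240,200,3.3,'pics/g1.png'); crop(f,265,165,100,70,8,'pics/g3.png')
crop(t,160,100,320,190,2.5,'pics/g2.png')
s=arm.get_state(); print(s['t'],s['eef_pos'],s['force'],s['width'])
```

```text
23.55 [0.62206373 0.01455923 0.22160219] [ 0.04992536 -0.45217922  0.42263296] 0.049804761388833094
```

View pics/g1.png

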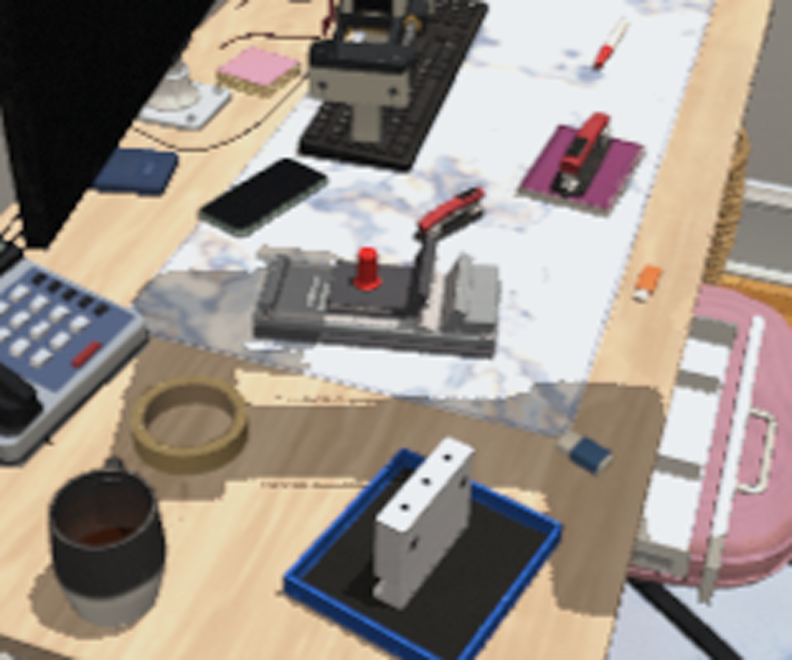

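View pics/g2.png

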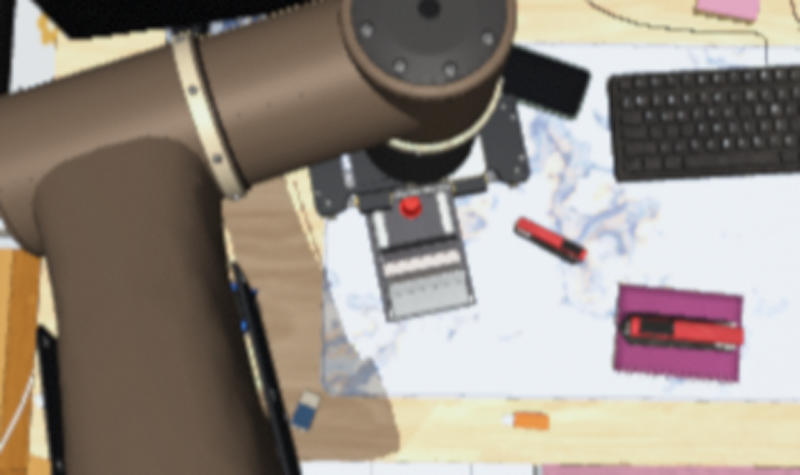

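View pics/g3.png

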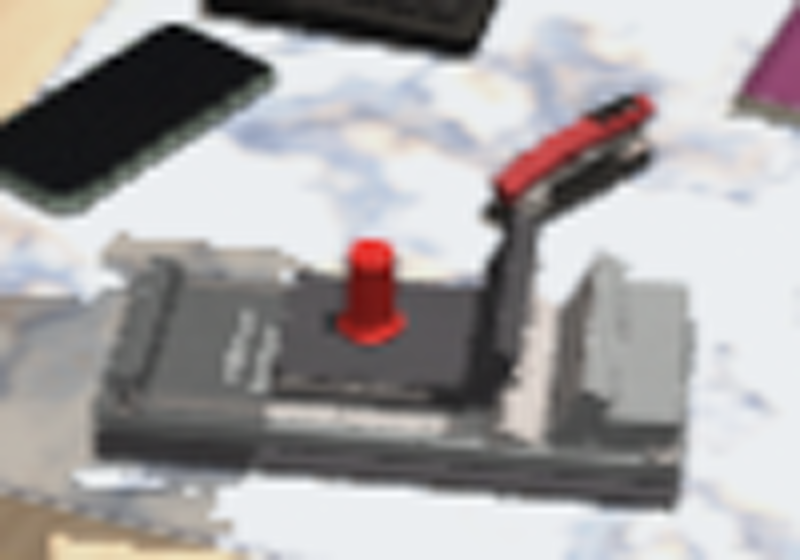

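Run:
```python
from station import arm
print(arm.job_done())
```

```text
the job is handed in; nothing more can be done
None
```

I finished all five steps in order and handed the job in at about 23.6 s of the 69 s allowed; the system gives no verdict.

- **Stapler:** it stands upright and released in the middle of the purple notebook, as both cameras show.
- **Jaw opening:** I pulled the jaw open about 37 mm by the knob while the block stayed in its nest.
- **Block:** the interface can't tilt the tool, so I couldn't lean it to match the block. I pushed the block upright inside the nest with one finger and then gripped it flush, with 23.9 mm between the fingers. It now stands on its grooved end in the tray; the fingers released it about 1 mm from the tray's measured centre.
- **Jaw closing:** I pushed the jaw back until it stopped moving and the force rose to about 12 N. In the last side picture the knob sits at the same pixel as at the start.
- **Bystanders:** the mug, tape roll, phone, eraser and USB stick look unmoved in the final pictures. I compared them by eye and did not measure them.

**Checks:** no final check failed. Two things came up on the way:
- **Refused move:** one move call was refused because its rows lacked some keys; nothing moved.
- **Sideways force:** I felt 5 to 7 N sideways while gripping the knob, so my estimate of the vise's position was probably slightly off in y.

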